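# Fetch the holding weight from behind the bottles and formers

## Task

Fetch the cast-iron weight from the plywood tray to press the glued joint: first clear the short pipe, the thin pipe and the white bottle out of its way and stand all three on the blue mat, then set the weight upright and square on its outline on the pressing pad. Once it sits there, stand the two pipes and the bottle back in the tray, each in the very place where it stood at the start. Knock nothing over, and leave the red magnet square and the tape measure alone.

Things in the scene. Friction and masses are not known exactly. Their poses are not given: they have to be found in the camera images.
- hold_weight: dark cast-iron holding weight, a block 36 (x) x 55 (y) x 48 mm high with a loop handle on top, overall 71 mm high, about 0.65 kg. Origin: centre of its underside, z up. At the start it stands in the tray near the back wall, its thin x direction running along the tray's y; grip it across the 36 mm sides, near 30 mm above its underside.
- short_pipe: short mid-grey upright piece of plastic pipe, 47 mm outer diameter, 91 mm high, open at the top, about 0.1 kg. Origin: centre of its underside, z up. Grip it across the diameter near the top (about 70 mm up).
- thin_pipe: thin dark-grey upright piece of plastic pipe, 32 mm outer diameter, 150 mm high, about 0.11 kg. Origin: centre of its underside, z up. Grip it across the diameter near the top (about 120 mm up).
- white_bottle: white plastic bottle standing upright, 118 mm high: body 48 mm in diameter up to 83 mm, then a neck and cap 32 mm in diameter from 83 mm to the top, about 0.12 kg. Origin: centre of its underside, z up. Grip it by the cap (about 103 mm up).
- store_tray: plywood tray fixed to the table, 150 (x) x 200 (y) mm, floor 6 mm up, side walls 22, front lip 12, back wall (at +x) 45 mm high. Origin: centre of its underside. Three blue circles at (x, y) = (-35, 0), (25, 52), (25, -52) mm; at the start each pipe and the bottle stands within 5 mm of one (which one changes), the weight between them near (25, 0), gaps to it 4 to 25 mm.
- side_mat: blue rubber mat fixed to the table, 240 (x) x 120 (y) mm, 3 mm thick, with a thin white border line; the side area. Origin: centre of its underside, x along its length. Room for three in a row 75 mm apart along x.
- glue_plate: the glued joint, fixed to the table: two aluminium sheets side by side, together 150 (x) x 120 (y) x 4 mm, with a light wooden pressing pad 64 (x) x 90 (y) mm on top whose upper face is 12 mm above the table. A black outline 40 (x) x 60 (y) mm in the middle of the pad shows where the weight goes, the weight's 55 mm length along y. Origin: centre of the underside.
- magnet_square: bystander: red triangular welding magnet lying flat, 62 x 63 x 19 mm. Origin: centre of its underside.
- tape_measure: bystander: yellow and black tape measure, 43 x 73 x 62 mm high. Origin: centre of its underside.

How it is judged:
On the way, in this order (a step that is already met when the one before it is completed fails the run):
1. the short pipe, the thin pipe and the white bottle all stand upright on the blue mat, let go (x of short_pipe in the frame of side_mat between -0.115 and 0.115 m and y of short_pipe in the frame of side_mat between -0.055 and 0.055 m and z of short_pipe in the frame of side_mat between -0.005 and 0.011 m and angle between each of short_pipe, thin_pipe, white_bottle's own z axis and vertical below 0.15 rad and contact force between the fingers and short_pipe below 0.3 N and linear speed of each of short_pipe, thin_pipe, white_bottle below 0.03 m/s and x of thin_pipe in the frame of side_mat between -0.115 and 0.115 m and y of thin_pipe in the frame of side_mat between -0.055 and 0.055 m and z of thin_pipe in the frame of side_mat between -0.005 and 0.011 m and contact force between the fingers and thin_pipe below 0.3 N and x of white_bottle in the frame of side_mat between -0.115 and 0.115 m and y of white_bottle in the frame of side_mat between -0.055 and 0.055 m and z of white_bottle in the frame of side_mat between -0.005 and 0.011 m and contact force between the fingers and white_bottle below 0.3 N), for 0.2 s.
2. with all three still on the mat, the weight stands on its outline on the pressing pad, let go (all of step 1 and horizontal distance between hold_weight and glue_plate below 0.012 m and angle between the y axis of hold_weight and the y axis of glue_plate, either way round below 0.2 rad and z of hold_weight in the frame of glue_plate between 0.006 and 0.018 m and angle between hold_weight's own z axis and vertical below 0.15 rad and contact force between the fingers and hold_weight below 0.3 N and linear speed of hold_weight below 0.03 m/s), for 0.2 s.
At the end, for the whole second after the job is handed in: The weight stands upright on the pressing pad, its centre within 12 mm of the outline's centre and its length within 0.2 rad of the outline's; the short pipe, the thin pipe and the white bottle each stand upright within 15 mm of where they stood at the start; all are released and at rest (horizontal distance between hold_weight and glue_plate below 0.012 m and angle between the y axis of hold_weight and the y axis of glue_plate, either way round below 0.2 rad and z of hold_weight in the frame of glue_plate between 0.006 and 0.018 m and angle between each of hold_weight, short_pipe, thin_pipe, white_bottle's own z axis and vertical below 0.15 rad and contact force between the fingers and hold_weight below 0.3 N and linear speed of each of hold_weight, short_pipe, thin_pipe, white_bottle below 0.03 m/s and distance of each of short_pipe, thin_pipe, white_bottle from where it was at the start of the episode below 0.015 m and contact force between the fingers and short_pipe below 0.3 N and contact force between the fingers and thin_pipe below 0.3 N and contact force between the fingers and white_bottle below 0.3 N); the robot touches nothing.
It fails at once if the magnet square is moved more than 25 mm (distance of magnet_square from where it was at the start of the episode above 0.025 m).
It fails at once if the tape measure is moved more than 25 mm (distance of tape_measure from where it was at the start of the episode above 0.025 m).
It fails at once if a pipe, the bottle or the weight is knocked over (angle between any of short_pipe, thin_pipe, white_bottle, hold_weight's own z axis and vertical above 0.7 rad).
It also fails if it takes over 136 s, if anything falls off the work surface, if the arm or the gripper's body presses on something with over 40 N, if the wrist force passes 120 N, or if a joint passes its speed limit or range.

## Robot

A 6-joint arm with a two-finger parallel gripper is mounted at the origin on the work surface; the furniture and walls round the work are solid. World frame = base frame: x ahead of the robot, y to its left, z up, the work surface at z = 0. Lengths are in m, angles in rad, forces in N, time in s.
With the tool pointing down it reaches from about 0.25 to 0.775 m from the base axis. Payload 4 kg.
Tool frame: the origin (TCP) lies at the very end of the fingers, on their centre line; the grasp point (between the pads) lies 19 mm behind it; y points along the fingers, x is the direction in which the jaws open and shut, and the axes are right-handed (so a half turn about y gives the same grasp; the last joint's range is limited). The gripper opens to 94 mm and grips with 3 to 60 N. Pads are 16 mm wide; open, the fingers measure 119 mm over their backs; the gripper's body (75 mm by 177 mm) begins 78 mm behind the grasp point.
Start: joints at [-1.402, 0.087, 1.371, -0, 1.684, -0.103], TCP at [0.148, -0.53, 0.206] pointing down, gripper open.
Joint ranges: [-3.1, 3.1], [-0.76, 2.03], [0.27, 2.55], [-1.08, 4.22], [0.17, 2.65], [-2.57, 2.57]. Speed limits (rad/s): [2.79, 2.79, 3.14, 3.14, 3.14, 3.14].

## Interface

Orientations are given as [roll, pitch, yaw] about the fixed x, y, z axes, in that order (R = Rz(yaw) Ry(pitch) Rx(roll)).
In Python, from bench import robot gives the robot as it stands.
- The arm moves only by the shell command python3 -m handwheel 'ROWS' [OPENING]. ROWS is JSON, a list of rows, each an object with "delta_pos": the shift along the tool's x, y, z in mm, a list of three; "yaw": the turn about the tool's y in rad. A call has 1 to 12 rows; each row is the pose to reach, as a shift and turn from the pose commanded when the call began, along the tool's axes at that moment; what a row does not reach only later rows make up. A row lasts 1/10 s, in which the tool goes at most 50 mm and 8.59 degrees, less where a joint would pass 70% of its speed; a pose out of reach is approached as far as the arm can. A call with a gripper value outside its range is refused whole. OPENING is the closure in counts, from 0 (fully open) to 255 (shut), set as the call begins (- or left out, the last holds). The fingers move at their own pace and stop on an object; the grip force is fixed at half the most. Time passes only in rows, so rows that repeat a pose let the fingers close. It gives the time, the measured TCP pose, the force and the opening at its end, in the units of the state.
- robot.get_obs(): the state, without advancing time (a new reading comes with each control period).
- robot.snapshot(name): name is "scene" or "side" or "wrist"; returns a dict with "image" (384x512x3 uint8, red, green, blue), "fx", "fy", "cx", "cy" (pixels), "rvec" (rotation vector, rad) and "tvec" (3), from world to camera coordinates, as OpenCV has them. Camera axes: x right, y down, z forward; pixel columns grow to the right and rows downward; lengths in m; the calibration is good to about 2 mm. The wrist camera is an equidistant fisheye: a pixel r from the principal point sees the ray r / f radians off the axis. A picture is of the moment at which its call begins. There is no depth.
- robot.close_job(): hands the job in, once; it reports no verdict.
The state is a dict: "time": time; "joint_positions": joint angles; "qvel": joint speeds; "joint_torque": joint torques, N m; "tool_pos": TCP position; "ee_rot": TCP orientation; "wrist_force": force on the tool from outside, world axes, zero at the start; "wrist_torque": the same for the moment, N m; "width": finger opening in m.
Only numpy, scipy, OpenCV 4.12 (cv2) and the standard library are available. Lean on these libraries where they do the work, as an engineer would, in place of code of your own. Each camera call takes 0.05 s, during which the arm holds its last target.

## Working session

There is one attempt and no reset: what is moved stays moved. The work goes in short steps, Python scripts to look and compute and a shell command to move; the robot and the scene stay as the last step left them, time stands still between calls to the robot, and variables do not carry over. Pictures are saved under pics/ and viewed, and the job is handed in when it is done.

```bash
ls; mkdir -p pics; python3 - <<'E'
from bench import robot
import cv2
o=robot.get_obs()
for k,v in o.items(): print(k,v)
for n in ["scene","side","wrist"]:
    s=robot.snapshot(n); cv2.imwrite(f"pics/{n}0.png",s["image"][:,:,::-1])
    print(n,{k:v for k,v in s.items() if k!="image"})
    import pickle; pickle.dump(s,open(f"{n}0.pkl","wb"))
E
```

```text
pics
time 0.0
joint_positions [-1.40207632e+00  8.79509680e-02  1.37222357e+00 -3.49817884e-05
  1.68359316e+00 -1.03075660e-01]
qvel [-3.41442848e-04 -8.80344769e-04  9.70317089e-06  1.78847962e-04
 -2.99490243e-05  1.39725678e-04]
joint_torque [ 7.20143544e-04 -3.40172017e+01 -3.02424502e+01  7.18758255e-02
  3.28855834e-02 -1.52625985e-04]
tool_pos [ 0.14755939 -0.52927557  0.20432195]
ee_rot [-1.57060711  0.00216709 -1.29900435]
wrist_force [0.74369365 0.37576225 0.37911813]
wrist_torque [-0.00635305 -0.02915117 -0.00996529]
width 0.09405585204374584
scene {'fx': 450.1607619799944, 'fy': 450.1607619799944, 'cx': 254.60956675979148, 'cy': 194.17578463115012, 'rvec': array([ 0.61656737, -2.37852621,  1.5301425 ]), 'tvec': array([0.51063657, 0.1722165 , 0.82162706])}
side {'fx': 385.43832998360284, 'fy': 385.43832998360284, 'cx': 254.54573950096588, 'cy': 187.49486904193148, 'rvec': array([ 0.48852559, -2.66329292,  1.23756662]), 'tvec': array([0.52879883, 0.17197563, 0.76556071])}
wrist {'fx': 297.3186396354542, 'fy': 297.3186396354542, 'cx': 251.51808182622003, 'cy': 193.33130141942044, 'rvec': array([-2.33846226,  1.774601  ,  0.2262108 ]), 'tvec': array([-0.54829692, -0.02503296,  0.38991925])}
```

View pics/scene0.png

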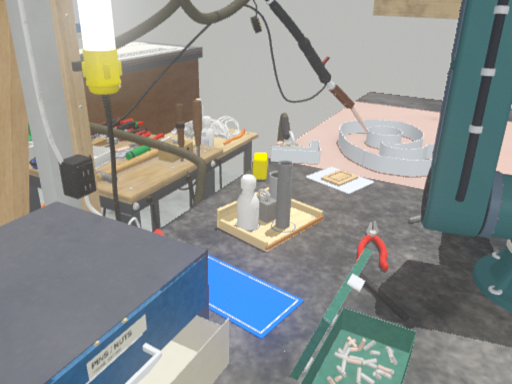

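View pics/side0.png

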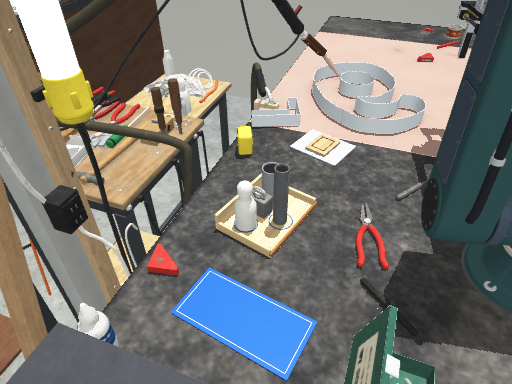

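View pics/wrist0.png

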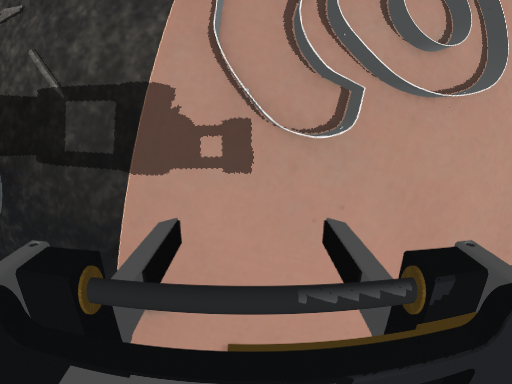

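The side view shows the tray at about (266,214), the mat at about (245,318) and the plate at about (323,147). The bottle is near (245,205), the thin pipe (282,195), the short pipe (269,180). I'll write helpers and enlarge the crops.

```bash
cat > h.py <<'E'
import numpy as np, cv2, pickle
def load(f): return pickle.load(open(f,"rb"))
def cam(s):
    R=cv2.Rodrigues(np.array(s["rvec"],float))[0]; t=np.array(s["tvec"],float); return R,t,-R.T@t
def K(s): return np.array([[s["fx"],0,s["cx"]],[0,s["fy"],s["cy"]],[0,0,1.]])
def ray(s,u,v,fish=False):
    R,t,c=cam(s); a=np.array([(u-s["cx"])/s["fx"],(v-s["cy"])/s["fy"]])
    if fish:
        th=np.hypot(*a); d=np.array([*(a/ max(th,1e-9)*np.sin(th)),np.cos(th)])
    else: d=np.array([*a,1.])
    d=R.T@d; return c,d/np.linalg.norm(d)
def onz(s,u,v,z,fish=False):
    c,d=ray(s,u,v,fish); return c+d*(z-c[2])/d[2]
def proj(s,P,fish=False):
    R,t,c=cam(s); q=R@np.asarray(P,float)+t
    if fish:
        r=np.hypot(q[0],q[1]); th=np.arctan2(r,q[2]); q2=q[:2]/r*th
    else: q2=q[:2]/q[2]
    return np.array([s["cx"]+s["fx"]*q2[0],s["cy"]+s["fy"]*q2[1]])
E
python3 - <<'E'
from h import *
for n in ["scene","side"]:
    s=load(f"{n}0.pkl"); print(n,cam(s)[2])
    im=s["image"][:,:,::-1]
    c=im[140:260,200:340]
    cv2.imwrite(f"pics/{n}crop.png",cv2.resize(c,None,fx=5,fy=5,interpolation=cv2.INTER_CUBIC))
s=load("side0.pkl")
hsv=cv2.cvtColor(s["image"],cv2.COLOR_RGB2HSV)
m=cv2.inRange(hsv,(100,150,90),(120,255,255)); m[:250]=0
m=cv2.morphologyEx(m,cv2.MORPH_CLOSE,np.ones((7,7)))
c=max(cv2.findContours(m,0,2)[0],key=cv2.contourArea)
q=cv2.approxPolyDP(cv2.convexHull(c),6,True)[:,0]
P=np.array([onz(s,*p,0.003) for p in q]);print(q,P,P.mean(0))
E
```

```text
scene [0.13936392 0.84014379 0.4901177 ]
side [0.31596935 0.63141334 0.6298949 ]
[[316 323]
 [286 383]
 [171 311]
 [209 267]] [[0.35341576 0.24935222 0.003     ]
 [0.37208812 0.3671529  0.003     ]
 [0.60781933 0.31972838 0.003     ]
 [0.58722144 0.20433085 0.003     ]] [0.48013616 0.28514109 0.003     ]
```

View pics/sidecrop.png

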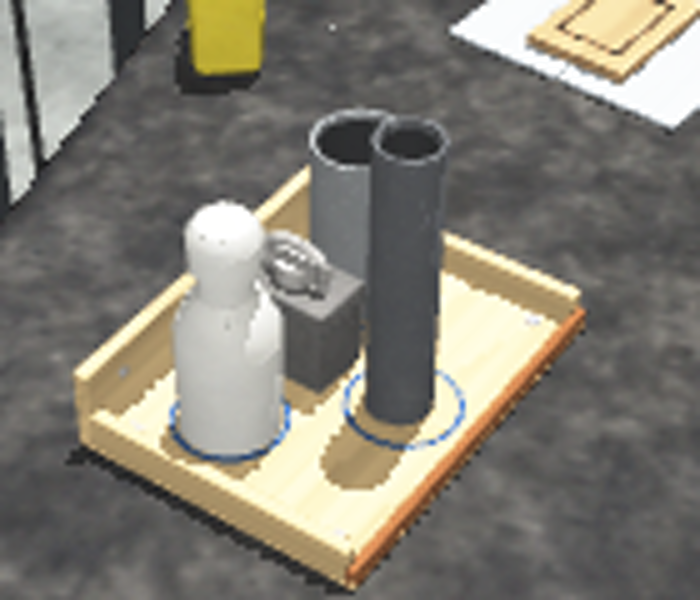

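View pics/scenecrop.png

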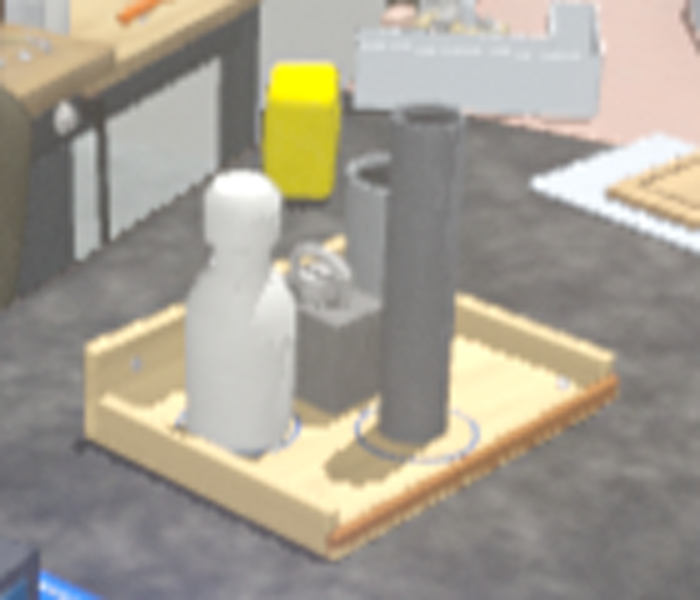

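```bash
cat > t.py <<'E'
from h import *
s=load("side0.pkl");g=load("scene0.pkl")
f=lambda u,v:(200+u/5,140+v/5)
def sh(n,ss,uv,z): print(n,np.round(onz(ss,*f(*uv),z),4))
sh("bottom corner side",s,(352,590),0); sh("bottom corner scene",g,(332,560),0)
sh("back-left base side",s,(85,452),0); sh("back-left top side",s,(78,375),.045);sh("scene",g,(85,345),.045)
sh("right lip base side",s,(585,318),.0);sh("right lip sc",g,(615,395),.0)
sh("circle front side",s,(405,407),.006);sh("circle front scene",g,(418,434),.006)
sh("circle left side",s,(231,419),.006);
sh("thin top side",s,(410,138),.156);sh("thin top scene",g,(428,113),.156)
sh("short top side",s,(352,138),.097);sh("short top sc",g,(388,172),.097)
# bottle cap: top of silhouette
sh("bottle base side", s,(230,459),.006); sh("cap ctr side",s,(228,245),.006+.103-.01);sh("cap c scene",g,(242,210),.006+.103-.01)
sh("weight top corner near side",s,(325,302),.054)
sh("weight top corner right side",s,(363,282),.054)
sh("weight top corner near sc",g,(340,325),.054)
sh("pad? side",s,(625,25),.012)
E
python3 t.py
python3 - <<'E'
from h import *
s=load("side0.pkl");im=s["image"][:,:,::-1]
cv2.imwrite("pics/plate.png",cv2.resize(im[120:175,280:365],None,fx=8,fy=8,interpolation=cv2.INTER_CUBIC))
E
```

```text
bottom corner side [0.4789 0.1361 0.    ]
bottom corner scene [0.4799 0.1355 0.    ]
back-left base side [0.6173 0.1035 0.    ]
back-left top side [0.6184 0.1005 0.045 ]
scene [0.6222 0.0978 0.045 ]
right lip base side [ 0.429  -0.0617  0.    ]
right lip sc [ 0.4306 -0.0595  0.    ]
circle front side [0.4899 0.032  0.006 ]
circle front scene [0.49   0.0316 0.006 ]
circle left side [0.5612 0.0667 0.006 ]
thin top side [0.494  0.0289 0.156 ]
thin top scene [0.4952 0.0275 0.156 ]
short top side [ 0.541 -0.037  0.097]
short top sc [ 0.5417 -0.0363  0.097 ]
bottle base side [0.5523 0.0898 0.006 ]
cap ctr side [0.5648 0.0552 0.099 ]
cap c scene [0.5756 0.0414 0.099 ]
weight top corner near side [0.5304 0.0278 0.054 ]
weight top corner right side [0.5189 0.0091 0.054 ]
weight top corner near sc [0.5268 0.0392 0.054 ]
pad? side [ 0.4659 -0.2986  0.012 ]
```

View pics/plate.png

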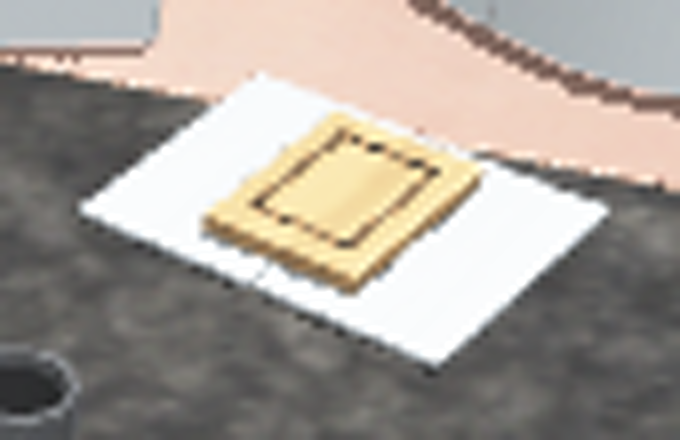

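```bash
cat > t2.py <<'E'
from h import *
s=load("side0.pkl");g=load("scene0.pkl")
def tri(a,b):
    c1,d1=ray(s,*a);c2,d2=ray(g,*b)
    A=np.stack([d1,-d2],1); x=np.linalg.lstsq(A,c2-c1,rcond=None)[0]
    p,q=c1+d1*x[0],c2+d2*x[1]; return np.round((p+q)/2,3),np.round(np.linalg.norm(p-q),3)
print("torch tip",tri((341,73),(365,133)))
print("torch tip2",tri((306,38),(335,88)))
print("torch body end",tri((278,0),(300,45)))
print("cable drop",tri((243,48),(275,88)))
print("lamp bottom",tri((70,120),(105,92)))
print("cabinet corner",tri((170,352),(205,255)))
print("tape top",np.round(onz(s,244,128,.062),3), "square",np.round(onz(s,162,262,.019),3),"bracket",np.round(onz(s,275,125,0),3),np.round(onz(s,300,124,0),3),np.round(onz(s,298,98,.0),3))
print("green bin",np.round(onz(s,385,310,0),3), np.round(onz(s,345,384,0),3))
f=lambda u,v:(280+u/8,120+v/8)
O=np.array([onz(s,*f(*p),.012) for p in [(340,130),(437,170),(348,243),(255,205)]]);print(O.round(4),O.mean(0),[np.linalg.norm(O[i]-O[i-1]).round(4) for i in range(4)])
C=np.array([onz(s,*f(*p),.004) for p in [(80,208),(262,72),(610,210),(437,365)]]);print(C.round(4),C.mean(0),[np.linalg.norm(C[i]-C[i-1]).round(4) for i in range(4)])
E
python3 t2.py
```

```text
torch tip (array([ 0.53 , -0.801,  0.005]), np.float64(0.023))
torch tip2 (array([ 0.633, -0.672,  0.176]), np.float64(0.006))
torch body end (array([ 0.677, -0.46 ,  0.338]), np.float64(0.013))
cable drop (array([ 0.782, -0.487,  0.189]), np.float64(0.018))
lamp bottom (array([0.817, 0.203, 0.297]), np.float64(0.012))
cabinet corner (array([0.466, 0.437, 0.17 ]), np.float64(0.076))
tape top [ 0.686 -0.229  0.062] square [0.674 0.237 0.019] bracket [ 0.642 -0.373  0.   ] [ 0.57  -0.406  0.   ] [ 0.625 -0.573  0.   ]
green bin [0.242 0.177 0.   ] [0.285 0.334 0.   ]
[[ 0.4833 -0.3414  0.012 ]
 [ 0.4442 -0.3272  0.012 ]
 [ 0.4636 -0.2707  0.012 ]
 [ 0.5002 -0.2826  0.012 ]] [ 0.47284869 -0.30544423  0.012     ] [np.float64(0.0611), np.float64(0.0416), np.float64(0.0598), np.float64(0.0384)]
[[ 0.5613 -0.2708  0.004 ]
 [ 0.5231 -0.384   0.004 ]
 [ 0.3822 -0.3352  0.004 ]
 [ 0.4208 -0.2219  0.004 ]] [ 0.47183523 -0.30294997  0.004     ] [np.float64(0.1488), np.float64(0.1194), np.float64(0.1492), np.float64(0.1197)]
```

```bash
cat >> h.py <<'E'
from scipy.spatial.transform import Rotation as Ro
def plan(target,yaw=None,pose=None):
    """print delta in tool axes (mm) & yaw turn to reach target TCP"""
    from bench import robot
    o=robot.get_obs(); R=Ro.from_euler("xyz",o["ee_rot"]).as_matrix()
    d=R.T@(np.array(target)-o["tool_pos"])*1000
    cy=o["ee_rot"][2]
    print("tcp",o["tool_pos"].round(4),"rot",np.round(o["ee_rot"],4),"t",round(o["time"],2),"w",round(o["width"],4),"q6",o["joint_positions"].round(2))
    print("delta",d.round(1), "yaw turn",None if yaw is None else round(cy-yaw,3), "or", None if yaw is None else round(cy-yaw-np.sign(cy-yaw)*np.pi,3))
E
python3 - <<'E'
from h import *
from bench import robot
s=load("wrist0.pkl"); o=robot.get_obs(); R=Ro.from_euler("xyz",o["ee_rot"]).as_matrix()
Rc,t,c=cam(s); print("cam in tool",R.T@(c-o["tool_pos"]),"\naxes",R.T@Rc.T)
plan([0.45,0.0,0.40],-1.8)
E
```

```text
cam in tool [-0.00057915 -0.17790053  0.07242418] 
axes [[ 9.99999356e-01  6.20280013e-04 -9.49985276e-04]
 [ 1.07396884e-03 -2.47553428e-01  9.68873649e-01]
 [ 3.65800848e-04 -9.68874045e-01 -2.47553934e-01]]
tcp [ 0.1476 -0.5294  0.2046] rot [-1.5707  0.0016 -1.299 ] t 0.15 w 0.094 q6 [-1.4   0.09  1.37 -0.    1.68 -0.1 ]
delta [-429.1 -194.6  433.5] yaw turn 0.501 or -2.641
```

```bash
python3 - <<'E'
from h import *
plan([0.44,0.01,0.37],1.33)
E
```

```text
tcp [ 0.1476 -0.5294  0.2046] rot [-1.5707  0.0016 -1.299 ] t 0.15 w 0.094 q6 [-1.4   0.09  1.37 -0.    1.68 -0.1 ]
delta [-441.4 -164.6  426.5] yaw turn -2.629 or 0.513
```

```bash
python3 -m handwheel '[{"delta_pos":[0,-80,0],"yaw":-0.13},{"delta_pos":[0,-160,0],"yaw":-0.26},{"delta_pos":[-40,-165,40],"yaw":-0.4},{"delta_pos":[-75,-165,75],"yaw":-0.55},{"delta_pos":[-110,-165,110],"yaw":-0.7},{"delta_pos":[-145,-165,145],"yaw":-0.85},{"delta_pos":[-180,-165,180],"yaw":-1.0},{"delta_pos":[-215,-165,215],"yaw":-1.15},{"delta_pos":[-250,-165,250],"yaw":-1.3},{"delta_pos":[-285,-165,280],"yaw":-1.45},{"delta_pos":[-320,-165,310],"yaw":-1.6},{"delta_pos":[-350,-165,340],"yaw":-1.75}]' 0
python3 -c "
from h import *
plan([0.44,0.01,0.37],1.33)"
```

```text
time: 1.35
tool_pos: [0.3772, -0.1072, 0.3705]
ee_rot: [-1.571, -0.0, 0.457]
wrist_force: [0.5, -0.1, -0.0]
width: 0.0939
tcp [ 0.3772 -0.1072  0.3705] rot [-1.5714e+00 -4.0000e-04  4.5690e-01] t 1.35 w 0.0939 q6 [-0.42 -0.24  1.35 -0.    2.03 -0.88]
delta [108.1   0.5  77.4] yaw turn -0.873 or 2.268
```

```bash
python3 -m handwheel '[{"delta_pos":[35,0,26],"yaw":-0.14},{"delta_pos":[70,0,52],"yaw":-0.28},{"delta_pos":[108,0,77],"yaw":-0.42},{"delta_pos":[108,0,77],"yaw":-0.56},{"delta_pos":[108,0,77],"yaw":-0.7},{"delta_pos":[108,0,77],"yaw":-0.84},{"delta_pos":[108,0,77],"yaw":-0.873},{"delta_pos":[108,0,77],"yaw":-0.873}]'
python3 - <<'E'
from h import *
from bench import robot
s=robot.snapshot("wrist"); pickle.dump(s,open("w1.pkl","wb"))
cv2.imwrite("pics/w1.png",s["image"][:,:,::-1])
E
```

```text
time: 2.15
tool_pos: [0.4406, 0.0073, 0.3701]
ee_rot: [-1.57, 0.0, 1.324]
wrist_force: [0.0, 0.8, 0.1]
width: 0.094
```

View pics/w1.png

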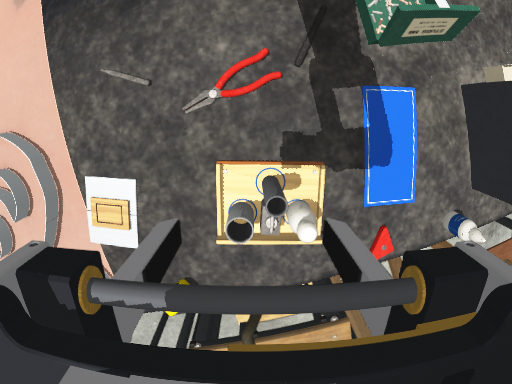

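The wrist view shows the tray at (270,202): thin pipe top at (276,204), short pipe top (239,230), bottle cap (307,230), weight at about (272,222). The pad is at (110,213) and the mat at (389,146). I'll enlarge the tray.

```bash
python3 - <<'E'
from h import *
s=load("w1.pkl"); im=s["image"][:,:,::-1]
cv2.imwrite("pics/w1c.png",cv2.resize(im[155:250,210:332],None,fx=6,fy=6,interpolation=cv2.INTER_CUBIC))
cv2.imwrite("pics/w1p.png",cv2.resize(im[170:255,80:145],None,fx=7,fy=7,interpolation=cv2.INTER_CUBIC))
E
```

```text
(no output)
```

View pics/w1c.png

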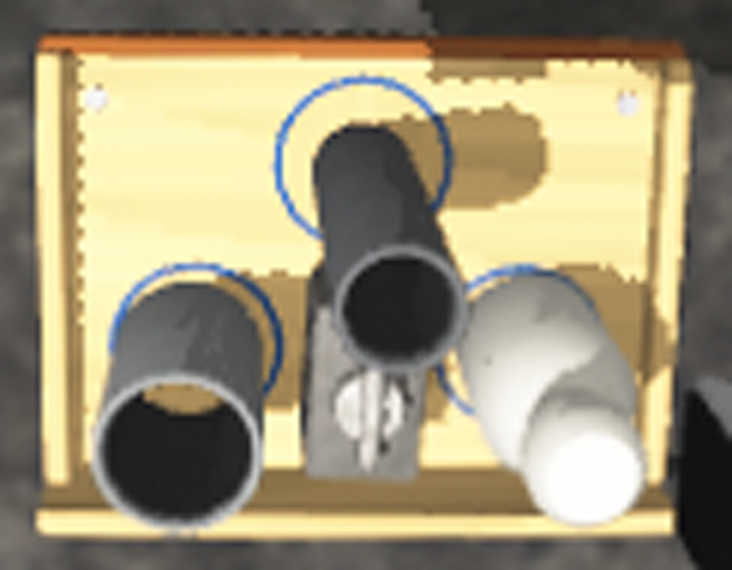

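View pics/w1p.png

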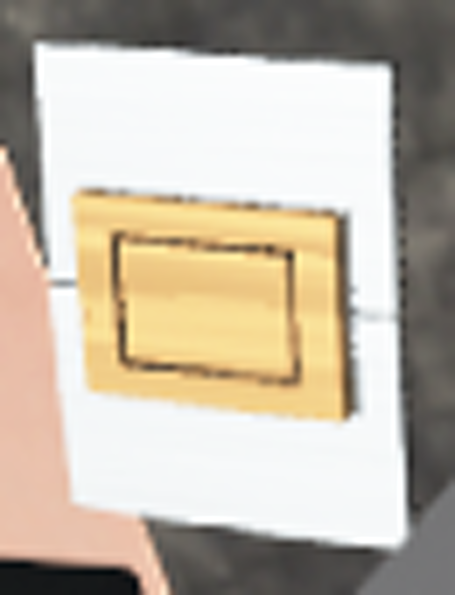

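```bash
python3 - <<'E'
from h import *
s=load("w1.pkl")
f=lambda u,v:(210+(u+.5)/6-.5,155+(v+.5)/6-.5)
p=lambda n,u,v,z:print(n,onz(s,*f(u,v),z,True)[:2].round(4))
p("thin top",402,306,.156); p("short top",180,450,.097); p("cap",584,464,.124); p("cap rim",583,463,.12)
p("front circle",364,160,.006)
A=onz(s,*f(310,474),.054,True);B=onz(s,*f(412,477),.054,True);print("weight back corners",A,B,np.linalg.norm(A-B),"yaw-dir",np.arctan2(*(B-A)[1::-1]))
C=[onz(s,*f(*q),z,True)[:2] for q,z in [((38,38),.012),((692,45),.022),((675,533),.045),((38,533),.045)]];print(np.round(C,4))
f2=lambda u,v:(80+(u+.5)/7-.5,170+(v+.5)/7-.5)
O=np.array([onz(s,*f2(*q),.012,True) for q in [(118,238),(292,252),(297,380),(124,365)]]);print(O.round(4),O.mean(0)); 
d=O[1]-O[0]+O[2]-O[3];print("y dir yaw",np.arctan2(d[1],d[0])-np.pi/2)
d=O[2]-O[1]+O[3]-O[0];print("x dir yaw",np.arctan2(d[1],d[0]))
C=np.array([onz(s,*f2(*q),.004,True) for q in [(34,43),(391,64),(404,547),(72,500)]]);print(C.round(4),C.mean(0))
for n in [0,1,2,3]: print(np.arctan2(*(C[(n+1)%4]-C[n])[1::-1]))
hsv=cv2.cvtColor(s["image"],cv2.COLOR_RGB2HSV)
m=cv2.inRange(hsv,(100,150,40),(125,255,255)); m[:,:355]=0;m[:,425:]=0;m[210:]=0
m=cv2.morphologyEx(m,cv2.MORPH_CLOSE,np.ones((7,7)))
c=max(cv2.findContours(m,0,2)[0],key=cv2.contourArea)
q=cv2.approxPolyDP(cv2.convexHull(c),6,True)[:,0]
P=np.array([onz(s,*a,0.003,True) for a in q.astype(float)]);print(q.tolist(),P.round(3),P.mean(0))
plan([0.4945,0.028,0.24],1.33)
E
```

```text
thin top [0.4939 0.0306]
short top [ 0.5372 -0.0359]
cap [0.5572 0.0676]
cap rim [0.5586 0.0678]
front circle [0.4914 0.0317]
weight back corners [ 0.56988885 -0.00615646  0.054     ] [0.57846006 0.02318346 0.054     ] 0.030566269538051923 yaw-dir 1.2865708313944624
[[ 0.4289 -0.0557]
 [ 0.4772  0.1371]
 [ 0.6224  0.0995]
 [ 0.5726 -0.0927]]
[[ 0.4468 -0.3243  0.012 ]
 [ 0.4647 -0.268   0.012 ]
 [ 0.5018 -0.2811  0.012 ]
 [ 0.4845 -0.3383  0.012 ]] [ 0.47444976 -0.30292504  0.012     ]
y dir yaw -0.30018997436014905
x dir yaw -0.3492809195791009
[[ 0.3843 -0.3364  0.004 ]
 [ 0.4215 -0.2221  0.004 ]
 [ 0.5621 -0.2713  0.004 ]
 [ 0.5243 -0.383   0.004 ]] [ 0.47304288 -0.30320372  0.004     ]
1.2558946462624099
-0.3366232881662512
-1.8974550022747911
2.820175581368317
[[413, 87], [414, 201], [364, 206], [362, 86]] [[0.372 0.359 0.003]
 [0.607 0.322 0.003]
 [0.587 0.205 0.003]
 [0.354 0.246 0.003]] [0.47993314 0.28294212 0.003     ]
tcp [0.4406 0.0072 0.3702] rot [-1.5702e+00  2.0000e-04  1.3233e+00] t 2.2 w 0.094 q6 [-0.11 -0.13  1.26 -0.    2.01 -1.44]
delta [ 33.4 130.1 -47.3] yaw turn -0.007 or 3.135
```

```bash
python3 -m handwheel '[{"delta_pos":[17,50,-23],"yaw":0},{"delta_pos":[35,100,-47],"yaw":0},{"delta_pos":[35,140,-47],"yaw":0},{"delta_pos":[35,180,-47],"yaw":0},{"delta_pos":[35,220,-47],"yaw":0},{"delta_pos":[35,250,-47],"yaw":0},{"delta_pos":[35,263,-47],"yaw":0},{"delta_pos":[35,263,-47],"yaw":0}]' 0
python3 - <<'E'
from h import *
from bench import robot
plan([0.494,0.0295,0.107],1.33)
for n in ["side","wrist"]:
    s=robot.snapshot(n); cv2.imwrite(f"pics/{n}2.png",s["image"][:,:,::-1] if n=="wrist" else cv2.resize(s["image"][100:280,160:360,::-1],None,fx=3.5,fy=3.5))
E
```

```text
time: 3.0
tool_pos: [0.4933, 0.0296, 0.1055]
ee_rot: [-1.566, 0.001, 1.323]
wrist_force: [-0.0, -0.4, 0.3]
width: 0.094
tcp [0.4933 0.0296 0.1055] rot [-1.5665e+00  9.0000e-04  1.3234e+00] t 3.0 w 0.094 q6 [-0.05  0.01  1.65 -0.    1.48 -1.38]
delta [ 0.1 -1.5 -0.7] yaw turn -0.007 or 3.135
```

View pics/side2.png

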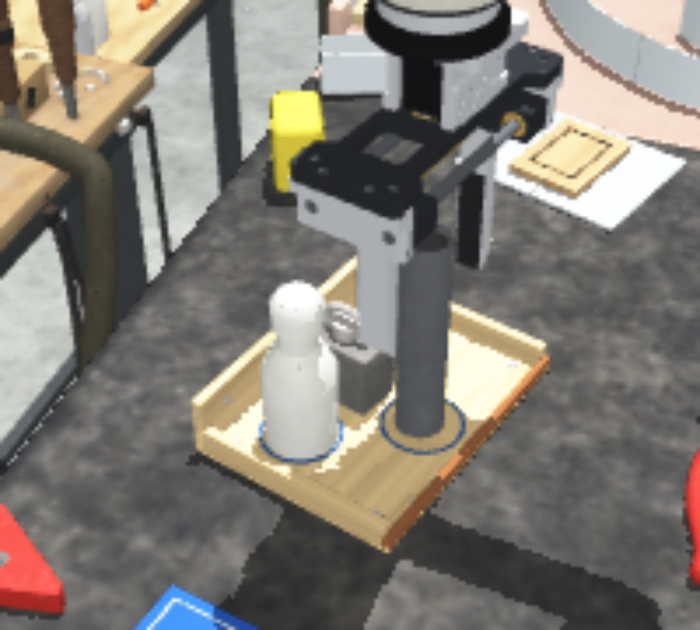

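View pics/wrist2.png

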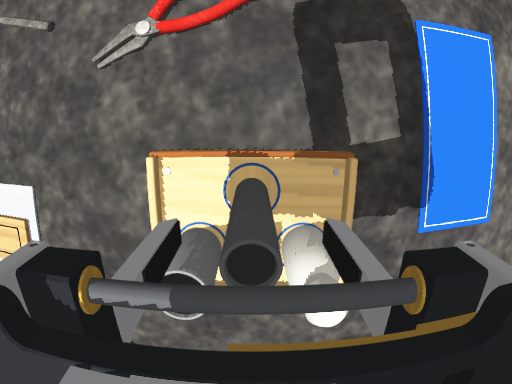

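The fingers straddle the thin pipe, whose top is centred at (250,262). Closing now.

```bash
python3 -m handwheel '[{"delta_pos":[0,0,0],"yaw":0},{"delta_pos":[0,0,0],"yaw":0},{"delta_pos":[0,0,0],"yaw":0},{"delta_pos":[0,0,0],"yaw":0},{"delta_pos":[0,0,0],"yaw":0},{"delta_pos":[0,0,0],"yaw":0},{"delta_pos":[0,0,0],"yaw":0},{"delta_pos":[0,0,0],"yaw":0}]' 255; python3 -c "
from h import *
plan([0.554,0.271,0.25],1.38)"
```

```text
time: 3.9
tool_pos: [0.4947, 0.0296, 0.1074]
ee_rot: [-1.571, 0.0, 1.324]
wrist_force: [0.3, -0.1, 0.1]
width: 0.0335
tcp [0.4947 0.0296 0.1074] rot [-1.5707e+00  1.0000e-04  1.3240e+00] t 3.9 w 0.0335 q6 [-0.05  0.01  1.65 -0.    1.48 -1.38]
delta [ 248.5 -142.6    1.5] yaw turn -0.056 or 3.086
```

```bash
python3 -m handwheel '[{"delta_pos":[0,-20,0],"yaw":0},{"delta_pos":[0,-60,0],"yaw":0},{"delta_pos":[0,-105,0],"yaw":0},{"delta_pos":[0,-143,0],"yaw":0},{"delta_pos":[20,-143,0],"yaw":-0.02},{"delta_pos":[60,-143,0],"yaw":-0.04},{"delta_pos":[100,-143,0],"yaw":-0.06},{"delta_pos":[140,-143,0],"yaw":-0.06},{"delta_pos":[180,-143,0],"yaw":-0.06},{"delta_pos":[220,-143,0],"yaw":-0.06},{"delta_pos":[248,-143,1],"yaw":-0.06},{"delta_pos":[248,-143,1],"yaw":-0.06}]'; python3 -c "
from h import *
from bench import robot
plan([0.554,0.271,0.1045],1.38)
for n in ['side']:
    s=robot.snapshot(n); cv2.imwrite(f'pics/{n}3.png',s['image'][:,:,::-1])
"
```

```text
time: 5.1
tool_pos: [0.554, 0.2737, 0.2485]
ee_rot: [-1.568, 0.0, 1.388]
wrist_force: [0.6, 0.1, -0.5]
width: 0.0312
tcp [0.554  0.2737 0.2485] rot [-1.5682e+00  3.0000e-04  1.3885e+00] t 5.1 w 0.0312 q6 [ 0.37  0.24  1.11  0.    1.79 -1.02]
delta [ -2.6 144.   -0.8] yaw turn 0.008 or -3.133
```

View pics/side3.png

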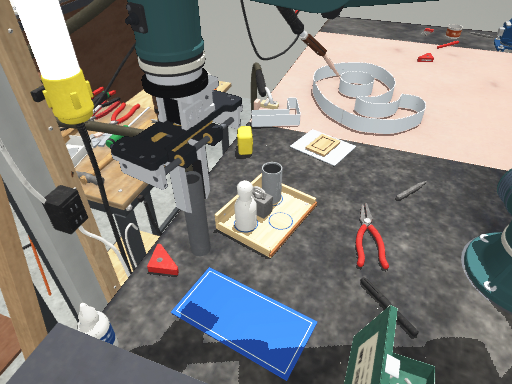

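The pipe hangs upright in the grip at (197,215), above the far end of the mat. Lowering it.

```bash
python3 -m handwheel '[{"delta_pos":[-2,40,0],"yaw":0},{"delta_pos":[-3,80,0],"yaw":0},{"delta_pos":[-3,110,0],"yaw":0},{"delta_pos":[-3,130,0],"yaw":0},{"delta_pos":[-3,138,0],"yaw":0},{"delta_pos":[-3,143,0],"yaw":0},{"delta_pos":[-3,143,0],"yaw":0},{"delta_pos":[-3,143,0],"yaw":0}]'; python3 -c "
from h import *
plan([0.554,0.271,0.1045],1.38)
"
```

```text
time: 5.95
tool_pos: [0.5547, 0.2674, 0.1092]
ee_rot: [-1.573, -0.001, 1.384]
wrist_force: [-0.3, 0.4, -0.3]
width: 0.0316
tcp [0.5547 0.2674 0.1092] rot [-1.5733e+00 -1.3000e-03  1.3837e+00] t 5.95 w 0.0316 q6 [ 0.36  0.27  1.36 -0.    1.52 -1.03]
delta [3.4 4.7 1.4] yaw turn 0.004 or -3.138
```

```bash
python3 -m handwheel '[{"delta_pos":[0,1,0],"yaw":0},{"delta_pos":[0,2,0],"yaw":0},{"delta_pos":[0,2,0],"yaw":0},{"delta_pos":[0,2,0],"yaw":0}]'; python3 -c "
from h import *
plan([0.554,0.271,0.1045],1.38)
"
```

```text
time: 6.35
tool_pos: [0.5539, 0.2675, 0.1056]
ee_rot: [-1.571, -0.0, 1.384]
wrist_force: [-0.7, -0.2, -1.2]
width: 0.0316
tcp [0.5539 0.2675 0.1056] rot [-1.5711e+00 -1.0000e-04  1.3841e+00] t 6.35 w 0.0316 q6 [ 0.36  0.27  1.36 -0.    1.51 -1.03]
delta [3.5 1.1 0.5] yaw turn 0.004 or -3.138
```

```bash
python3 -m handwheel '[{"delta_pos":[0,1,0],"yaw":0},{"delta_pos":[0,1,0],"yaw":0},{"delta_pos":[0,1,0],"yaw":0}]' && python3 -m handwheel '[{"delta_pos":[0,0,0],"yaw":0},{"delta_pos":[0,0,0],"yaw":0},{"delta_pos":[0,0,0],"yaw":0},{"delta_pos":[0,0,0],"yaw":0},{"delta_pos":[0,0,0],"yaw":0}]' 0;  python3 -c "
from h import *
plan([0.558,0.068,0.26],-0.24)
"
```

```text
time: 6.65
tool_pos: [0.5541, 0.2675, 0.1051]
ee_rot: [-1.572, -0.0, 1.384]
wrist_force: [-0.9, -0.0, 2.4]
width: 0.0315
time: 7.15
tool_pos: [0.5538, 0.2673, 0.1042]
ee_rot: [-1.571, 0.0, 1.384]
wrist_force: [-0.5, -0.1, 0.8]
width: 0.0677
tcp [0.5538 0.2673 0.1042] rot [-1.5706e+00  2.0000e-04  1.3840e+00] t 7.15 w 0.0677 q6 [ 0.36  0.27  1.36 -0.    1.51 -1.03]
delta [-195.1 -155.7  -41.1] yaw turn 1.624 or -1.518
```

```bash
python3 -m handwheel '[{"delta_pos":[0,-30,0],"yaw":0},{"delta_pos":[0,-75,0],"yaw":0},{"delta_pos":[0,-110,0],"yaw":0},{"delta_pos":[-40,-115,-8],"yaw":0.02},{"delta_pos":[-85,-115,-17],"yaw":0.05},{"delta_pos":[-130,-115,-27],"yaw":0.05},{"delta_pos":[-170,-115,-36],"yaw":0.05},{"delta_pos":[-195,-115,-41],"yaw":0.05},{"delta_pos":[-195,-115,-41],"yaw":0.05},{"delta_pos":[-195,-115,-41],"yaw":0.05}]';  python3 - <<'E'
from h import *
from bench import robot
plan([0.558,0.068,0.094],1.33)
for n in ["side","wrist"]:
    s=robot.snapshot(n); cv2.imwrite(f"pics/{n}4.png",s["image"][:,:,::-1]); pickle.dump(s,open(f"{n}4.pkl","wb"))
E
```

```text
time: 8.15
tool_pos: [0.5579, 0.0681, 0.2195]
ee_rot: [-1.571, -0.001, 1.333]
wrist_force: [0.6, 0.3, -0.1]
width: 0.094
tcp [0.5579 0.0681 0.2195] rot [-1.5708e+00 -7.0000e-04  1.3329e+00] t 8.15 w 0.094 q6 [ 0.02  0.11  1.32  0.    1.71 -1.31]
delta [-2.000e-01  1.255e+02 -1.000e-01] yaw turn 0.003 or -3.139
```

View pics/side4.png

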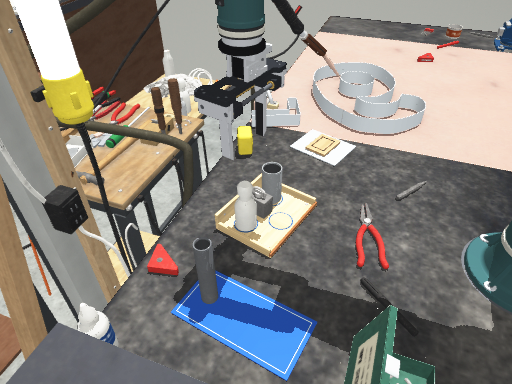

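View pics/wrist4.png

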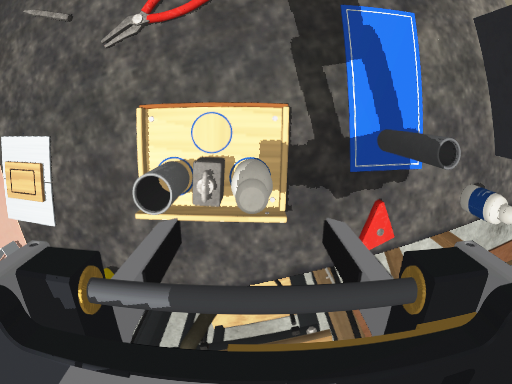

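The thin pipe stands on the mat with its base at (209,298) in the side view. In the wrist view the bottle cap is at (253,195), the weight at (208,185) and the short pipe top at (154,193). I'll refine those.

```bash
python3 - <<'E'
from h import *
s=load("wrist4.pkl"); im=s["image"][:,:,::-1]
cv2.imwrite("pics/w4c.png",cv2.resize(im[95:225,130:300],None,fx=4.5,fy=4.5,interpolation=cv2.INTER_CUBIC))
E
```

```text
(no output)
```

View pics/w4c.png

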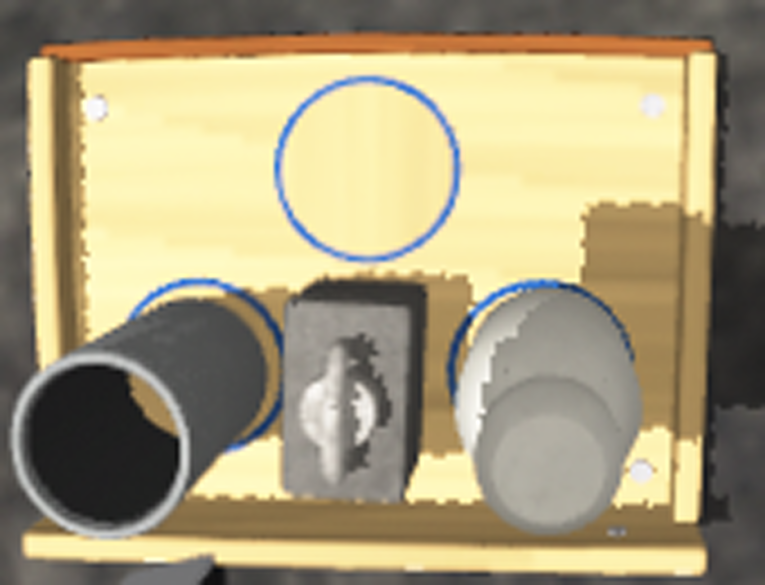

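```bash
python3 - <<'E'
from h import *
s=load("wrist4.pkl")
f=lambda u,v:(130+(u+.5)/4.5-.5,95+(v+.5)/4.5-.5)
p=lambda u,v,z:onz(s,*f(u,v),z,True)[:2]
print("cap top",p(550,472,.124)," rim",p(549,455,.112)); print("short",p(101,443,.097)); print("circle",p(368,169,.006))
W=np.array([p(285,300,.054),p(412,305,.054),p(405,502,.054),p(283,495,.054)]);print(W.round(4),W.mean(0),[np.linalg.norm(W[i]-W[i-1]).round(4) for i in range(4)])
d=W[3]-W[0]+W[2]-W[1];print("length dir",np.arctan2(d[1],d[0]));d=W[1]-W[0]+W[2]-W[3];print("thin dir",np.arctan2(d[1],d[0]))
plan([0.5575,0.0665,0.094],1.33)
E
```

```text
cap top [0.56265465 0.06915124]  rim [0.56205311 0.0690961 ]
short [ 0.53783007 -0.03595038]
circle [0.49275374 0.03147229]
[[ 0.5199  0.0082]
 [ 0.5294  0.0404]
 [ 0.5806  0.0249]
 [ 0.571  -0.0072]] [0.55020311 0.01657556] [np.float64(0.0533), np.float64(0.0336), np.float64(0.0535), np.float64(0.0334)]
length dir -0.29311018685397267
thin dir 1.282050686129897
tcp [0.5579 0.0693 0.2194] rot [-1.5707e+00 -5.0000e-04  1.3352e+00] t 8.25 w 0.0939 q6 [ 0.02  0.11  1.32  0.    1.71 -1.31]
delta [ -2.8 125.4  -0.3] yaw turn 0.005 or -3.136
```

```bash
python3 -m handwheel '[{"delta_pos":[0,35,-2],"yaw":0},{"delta_pos":[0,70,-3],"yaw":0},{"delta_pos":[0,100,-3],"yaw":0},{"delta_pos":[0,120,-3],"yaw":0},{"delta_pos":[0,126,-3],"yaw":0},{"delta_pos":[0,126,-3],"yaw":0},{"delta_pos":[0,126,-3],"yaw":0}]' && python3 -m handwheel '[{"delta_pos":[0,0,0],"yaw":0},{"delta_pos":[0,0,0],"yaw":0},{"delta_pos":[0,0,0],"yaw":0},{"delta_pos":[0,0,0],"yaw":0},{"delta_pos":[0,0,0],"yaw":0},{"delta_pos":[0,0,0],"yaw":0},{"delta_pos":[0,0,0],"yaw":0},{"delta_pos":[0,0,0],"yaw":0},{"delta_pos":[0,0,0],"yaw":0}]' 255
python3 -c "
from h import *
plan([0.48,0.28,0.2],1.38)"
```

```text
time: 8.95
tool_pos: [0.5617, 0.0682, 0.0949]
ee_rot: [-1.573, -0.001, 1.335]
wrist_force: [-0.1, -0.1, -0.6]
width: 0.094
time: 9.85
tool_pos: [0.5608, 0.0676, 0.0934]
ee_rot: [-1.571, -0.0, 1.334]
wrist_force: [-0.5, -0.1, -0.2]
width: 0.0305
tcp [0.5608 0.0676 0.0934] rot [-1.5708e+00 -2.0000e-04  1.3340e+00] t 9.85 w 0.0305 q6 [ 0.02  0.17  1.51  0.    1.47 -1.31]
delta [ 187.6 -106.5  128.4] yaw turn -0.046 or 3.096
```

```bash
python3 -m handwheel '[{"delta_pos":[0,-20,0],"yaw":0},{"delta_pos":[0,-55,0],"yaw":0},{"delta_pos":[0,-85,0],"yaw":0},{"delta_pos":[15,-85,20],"yaw":-0.02},{"delta_pos":[40,-85,50],"yaw":-0.04},{"delta_pos":[70,-85,80],"yaw":-0.05},{"delta_pos":[100,-85,110],"yaw":-0.05},{"delta_pos":[140,-85,128],"yaw":-0.05},{"delta_pos":[175,-85,128],"yaw":-0.05},{"delta_pos":[188,-85,128],"yaw":-0.05},{"delta_pos":[188,-85,128],"yaw":-0.05},{"delta_pos":[188,-85,128],"yaw":-0.05}]'
python3 - <<'E'
from h import *
from bench import robot
plan([0.48,0.28,0.0905],1.38)
s=robot.snapshot("side"); cv2.imwrite("pics/side5.png",s["image"][:,:,::-1])
E
```

```text
time: 11.05
tool_pos: [0.4804, 0.2791, 0.1779]
ee_rot: [-1.57, 0.002, 1.383]
wrist_force: [0.1, 0.2, -1.4]
width: 0.0309
tcp [0.4804 0.2791 0.1779] rot [-1.57    0.0019  1.3835] t 11.05 w 0.0309 q6 [ 0.43  0.11  1.4  -0.    1.63 -0.96]
delta [ 0.9 87.4  0.5] yaw turn 0.003 or -3.138
```

View pics/side5.png

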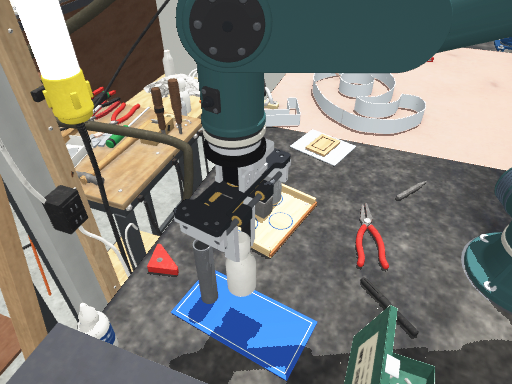

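The bottle hangs upright at (240,270), clear of the thin pipe at (207,275). Lowering it.

```bash
python3 -m handwheel '[{"delta_pos":[0,30,0],"yaw":0},{"delta_pos":[0,60,0],"yaw":0},{"delta_pos":[0,78,0],"yaw":0},{"delta_pos":[0,84,0],"yaw":0},{"delta_pos":[0,86,0],"yaw":0},{"delta_pos":[0,86,0],"yaw":0},{"delta_pos":[0,87,0],"yaw":0},{"delta_pos":[0,87,0],"yaw":0},{"delta_pos":[0,87,0],"yaw":0}]'
```

```text
time: 12.0
tool_pos: [0.4809, 0.2805, 0.0923]
ee_rot: [-1.572, -0.001, 1.384]
wrist_force: [-0.6, 0.7, -1.1]
width: 0.0306
```

```bash
python3 -m handwheel '[{"delta_pos":[0,1,0],"yaw":0},{"delta_pos":[0,1,0],"yaw":0},{"delta_pos":[0,1,0],"yaw":0}]' && python3 -m handwheel '[{"delta_pos":[0,0,0],"yaw":0},{"delta_pos":[0,0,0],"yaw":0},{"delta_pos":[0,0,0],"yaw":0},{"delta_pos":[0,0,0],"yaw":0},{"delta_pos":[0,0,0],"yaw":0}]' 0;  python3 -c "
from h import *
plan([0.538,-0.036,0.2],-0.24)
"
```

```text
time: 12.3
tool_pos: [0.4804, 0.2803, 0.0904]
ee_rot: [-1.571, 0.0, 1.384]
wrist_force: [-0.0, -0.3, -1.2]
width: 0.0312
time: 12.8
tool_pos: [0.4806, 0.2802, 0.0906]
ee_rot: [-1.571, -0.0, 1.384]
wrist_force: [-0.0, -1.0, 0.8]
width: 0.0675
tcp [0.4806 0.2802 0.0906] rot [-1.5711 -0.      1.384 ] t 12.8 w 0.0675 q6 [ 0.43  0.15  1.53 -0.    1.46 -0.96]
delta [-300.1 -109.4 -115.2] yaw turn 1.624 or -1.518
```

```bash
python3 -m handwheel '[{"delta_pos":[0,-30,0],"yaw":0},{"delta_pos":[0,-75,0],"yaw":0},{"delta_pos":[0,-110,0],"yaw":0.05},{"delta_pos":[-30,-110,-12],"yaw":0.2},{"delta_pos":[-70,-110,-27],"yaw":0.35},{"delta_pos":[-115,-110,-44],"yaw":0.5},{"delta_pos":[-160,-110,-62],"yaw":0.65},{"delta_pos":[-205,-110,-80],"yaw":0.8},{"delta_pos":[-250,-110,-98],"yaw":0.95},{"delta_pos":[-290,-110,-112],"yaw":1.1},{"delta_pos":[-300,-110,-115],"yaw":1.24},{"delta_pos":[-300,-110,-115],"yaw":1.38}]';python3 -m handwheel '[{"delta_pos":[0,0,0],"yaw":0.14},{"delta_pos":[0,0,0],"yaw":0.24},{"delta_pos":[0,0,0],"yaw":0.24},{"delta_pos":[0,0,0],"yaw":0.24}]'
python3 - <<'E'
from h import *
from bench import robot
plan([0.538,-0.036,0.057],-0.24)
for n in ["side","wrist"]:
    s=robot.snapshot(n); cv2.imwrite(f"pics/{n}6.png",s["image"][:,:,::-1]); pickle.dump(s,open(f"{n}6.pkl","wb"))
E
```

```text
time: 14.0
tool_pos: [0.5379, -0.0384, 0.2002]
ee_rot: [-1.571, 0.0, -0.006]
wrist_force: [-0.5, 0.4, -0.3]
width: 0.0942
time: 14.4
tool_pos: [0.5377, -0.0359, 0.2005]
ee_rot: [-1.571, -0.0, -0.234]
wrist_force: [0.3, 0.2, 0.2]
width: 0.0943
tcp [ 0.5377 -0.0359  0.2005] rot [-1.5709 -0.     -0.2339] t 14.4 w 0.0943 q6 [-0.17  0.06  1.41 -0.    1.67  0.06]
delta [  0.3 143.5  -0. ] yaw turn 0.006 or -3.135
```

View pics/side6.png

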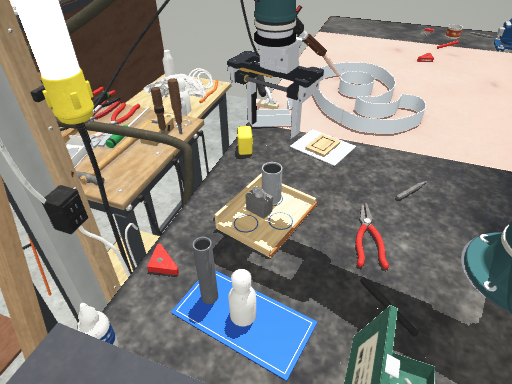

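View pics/wrist6.png

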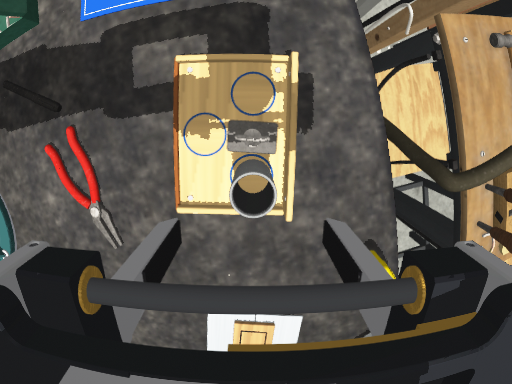

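Thin pipe and bottle stand on the mat, and the short pipe's top is centred between the fingers at (252,188). Descending and gripping.

```bash
python3 -m handwheel '[{"delta_pos":[0,40,0],"yaw":0},{"delta_pos":[0,80,0],"yaw":0},{"delta_pos":[0,115,0],"yaw":0},{"delta_pos":[0,135,0],"yaw":0},{"delta_pos":[0,143,0],"yaw":0},{"delta_pos":[0,143,0],"yaw":0}]' && python3 -m handwheel '[{"delta_pos":[0,0,0],"yaw":0},{"delta_pos":[0,0,0],"yaw":0},{"delta_pos":[0,0,0],"yaw":0},{"delta_pos":[0,0,0],"yaw":0},{"delta_pos":[0,0,0],"yaw":0},{"delta_pos":[0,0,0],"yaw":0},{"delta_pos":[0,0,0],"yaw":0},{"delta_pos":[0,0,0],"yaw":0},{"delta_pos":[0,0,0],"yaw":0}]' 255
python3 -c "
from h import *
plan([0.408,0.295,0.2],1.38)"
```

```text
time: 15.1
tool_pos: [0.5371, -0.0357, 0.0565]
ee_rot: [-1.571, 0.002, -0.235]
wrist_force: [0.9, 0.1, -0.1]
width: 0.0943
time: 16.0
tool_pos: [0.5379, -0.036, 0.0576]
ee_rot: [-1.571, -0.0, -0.236]
wrist_force: [0.4, 0.4, 1.3]
width: 0.0469
tcp [ 0.5379 -0.036   0.0576] rot [-1.5709e+00 -4.0000e-04 -2.3600e-01] t 16.0 w 0.0469 q6 [-0.17  0.14  1.61 -0.    1.39  0.06]
delta [-203.7 -142.5  291.4] yaw turn -1.616 or 1.526
```

```bash
python3 -m handwheel '[{"delta_pos":[0,-20,0],"yaw":0},{"delta_pos":[0,-60,0],"yaw":0},{"delta_pos":[0,-105,0],"yaw":0},{"delta_pos":[0,-142,0],"yaw":-0.1},{"delta_pos":[-18,-142,25],"yaw":-0.25},{"delta_pos":[-43,-142,60],"yaw":-0.4},{"delta_pos":[-70,-142,97],"yaw":-0.55},{"delta_pos":[-95,-142,134],"yaw":-0.7},{"delta_pos":[-120,-142,172],"yaw":-0.85},{"delta_pos":[-145,-142,208],"yaw":-1.0},{"delta_pos":[-172,-142,246],"yaw":-1.14},{"delta_pos":[-195,-142,280],"yaw":-1.28}]';python3 -c "
from h import *
plan([0.408,0.295,0.2],1.38)"
```

```text
time: 17.2
tool_pos: [0.4121, 0.2836, 0.1991]
ee_rot: [-1.57, 0.001, 1.05]
wrist_force: [0.4, 0.8, -0.7]
width: 0.0467
tcp [0.4121 0.2836 0.1991] rot [-1.5702e+00  6.0000e-04  1.0504e+00] t 17.2 w 0.0467 q6 [ 0.49 -0.02  1.5   0.    1.67 -0.56]
delta [ 7.8 -0.9  9.2] yaw turn -0.33 or 2.812
```

```bash
python3 -m handwheel '[{"delta_pos":[4,0,4],"yaw":-0.14},{"delta_pos":[8,0,9],"yaw":-0.28},{"delta_pos":[8,30,9],"yaw":-0.33},{"delta_pos":[8,70,9],"yaw":-0.33},{"delta_pos":[8,105,9],"yaw":-0.33},{"delta_pos":[8,130,9],"yaw":-0.33},{"delta_pos":[8,139,9],"yaw":-0.33},{"delta_pos":[8,142,9],"yaw":-0.33},{"delta_pos":[8,142,9],"yaw":-0.33},{"delta_pos":[8,142,9],"yaw":-0.33}]';python3 -c "
from h import *
plan([0.408,0.295,0.0546],1.38)"
```

```text
time: 18.2
tool_pos: [0.4111, 0.294, 0.0592]
ee_rot: [-1.573, -0.002, 1.374]
wrist_force: [-0.2, 0.5, -1.1]
width: 0.0471
tcp [0.4111 0.294  0.0592] rot [-1.5733 -0.002   1.374 ] t 18.2 w 0.0471 q6 [ 0.51  0.06  1.69 -0.    1.38 -0.87]
delta [0.4 4.6 3.2] yaw turn -0.006 or 3.136
```

```bash
python3 -m handwheel '[{"delta_pos":[0,1,0],"yaw":0},{"delta_pos":[0,2,0],"yaw":0},{"delta_pos":[0,3,0],"yaw":0},{"delta_pos":[0,3,0],"yaw":0},{"delta_pos":[0,3,0],"yaw":0}]'
```

```text
time: 18.7
tool_pos: [0.41, 0.2934, 0.0546]
ee_rot: [-1.571, -0.0, 1.374]
wrist_force: [0.5, 0.3, -0.6]
width: 0.0473
```

```bash
python3 -m handwheel '[{"delta_pos":[0,0,0],"yaw":0},{"delta_pos":[0,0,0],"yaw":0},{"delta_pos":[0,0,0],"yaw":0},{"delta_pos":[0,0,0],"yaw":0},{"delta_pos":[0,0,0],"yaw":0},{"delta_pos":[0,-30,0],"yaw":0},{"delta_pos":[0,-75,0],"yaw":0},{"delta_pos":[0,-120,0],"yaw":0},{"delta_pos":[0,-165,0],"yaw":0},{"delta_pos":[0,-165,0],"yaw":0}]' 0
python3 - <<'E'
from h import *
from bench import robot
plan([0.55,0.0166,0.12],1.28)
s=robot.snapshot("side"); cv2.imwrite("pics/side7.png",s["image"][:,:,::-1])
E
```

```text
time: 19.7
tool_pos: [0.4129, 0.2951, 0.2278]
ee_rot: [-1.582, -0.01, 1.374]
wrist_force: [0.2, 0.3, -0.6]
width: 0.0939
tcp [0.4129 0.2951 0.2278] rot [-1.5822 -0.0097  1.3741] t 19.7 w 0.0939 q6 [ 0.51 -0.02  1.44 -0.    1.71 -0.87]
delta [-247.4  107.5 -187.6] yaw turn 0.094 or -3.048
```

View pics/side7.png

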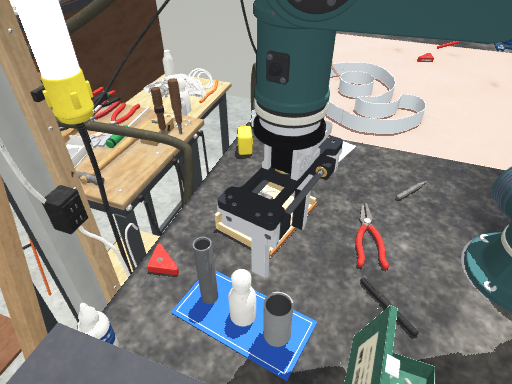

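All three stand on the mat: bases at (209,298), (243,322) and (278,342). Now to the weight.

```bash
python3 -m handwheel '[{"delta_pos":[-30,0,-22],"yaw":0},{"delta_pos":[-65,0,-49],"yaw":0.03},{"delta_pos":[-100,0,-76],"yaw":0.06},{"delta_pos":[-135,10,-103],"yaw":0.09},{"delta_pos":[-170,20,-130],"yaw":0.094},{"delta_pos":[-205,30,-157],"yaw":0.094},{"delta_pos":[-235,37,-180],"yaw":0.094},{"delta_pos":[-247,37,-188],"yaw":0.094},{"delta_pos":[-247,37,-188],"yaw":0.094},{"delta_pos":[-247,37,-188],"yaw":0.094}]'
python3 - <<'E'
from h import *
from bench import robot
plan([0.55,0.0166,0.12],1.28)
s=robot.snapshot("wrist"); cv2.imwrite("pics/w8.png",s["image"][:,:,::-1]); pickle.dump(s,open("w8.pkl","wb"))
cv2.imwrite("pics/w8c.png",cv2.resize(s["image"][90:230,170:330,::-1],None,fx=4.5,fy=4.5,interpolation=cv2.INTER_CUBIC))
E
```

```text
time: 20.75
tool_pos: [0.5454, 0.0154, 0.1821]
ee_rot: [-1.569, -0.001, 1.28]
wrist_force: [0.4, -0.6, 0.8]
width: 0.0936
tcp [0.5454 0.0154 0.1821] rot [-1.5695e+00 -7.0000e-04  1.2805e+00] t 20.75 w 0.0936 q6 [-0.08  0.08  1.42  0.    1.64 -1.36]
delta [ 2.4 62.1 -4.1] yaw turn 0.0 or -3.141
```

View pics/w8c.png

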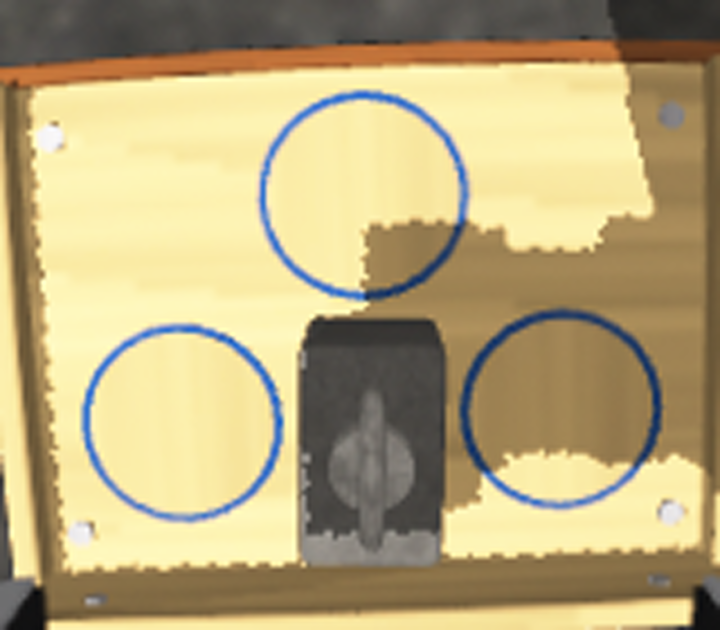

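```bash
python3 - <<'E'
from h import *
s=load("w8.pkl")
f=lambda u,v:(170+(u+.5)/4.5-.5,90+(v+.5)/4.5-.5)
p=lambda q:onz(s,*f(*q),.054,True)[:2]
W=np.array([p((301,345)),p((442,347)),p((440,565)),p((302,563))]);print(W.round(4),W.mean(0),[np.linalg.norm(W[i]-W[i-1]).round(4) for i in range(4)])
d=W[3]-W[0]+W[2]-W[1];print(np.arctan2(d[1],d[0])+np.pi/2);d=W[1]-W[0]+W[2]-W[3];print(np.arctan2(d[1],d[0]))
plan([*W.mean(0),0.017],1.28)
E
```

```text
[[ 0.5197  0.0079]
 [ 0.5295  0.0391]
 [ 0.5804  0.0241]
 [ 0.5704 -0.0076]] [0.55000299 0.01588903] [np.float64(0.053), np.float64(0.0327), np.float64(0.0531), np.float64(0.0333)]
1.2790150764736326
1.265640524533549
tcp [0.5455 0.0158 0.1826] rot [-1.5704e+00 -7.0000e-04  1.2814e+00] t 20.8 w 0.0941 q6 [-0.08  0.08  1.42  0.    1.64 -1.36]
delta [  1.2 165.6  -4.4] yaw turn 0.001 or -3.14
```

```bash
python3 -m handwheel '[{"delta_pos":[1,40,-4],"yaw":0},{"delta_pos":[1,80,-4],"yaw":0},{"delta_pos":[1,115,-4],"yaw":0},{"delta_pos":[1,145,-4],"yaw":0},{"delta_pos":[1,160,-4],"yaw":0},{"delta_pos":[1,166,-4],"yaw":0},{"delta_pos":[1,166,-4],"yaw":0}]' && python3 -m handwheel '[{"delta_pos":[0,0,0],"yaw":0},{"delta_pos":[0,0,0],"yaw":0},{"delta_pos":[0,0,0],"yaw":0},{"delta_pos":[0,0,0],"yaw":0},{"delta_pos":[0,0,0],"yaw":0},{"delta_pos":[0,0,0],"yaw":0},{"delta_pos":[0,0,0],"yaw":0},{"delta_pos":[0,0,0],"yaw":0},{"delta_pos":[0,0,0],"yaw":0}]' 255
python3 -c "
from h import *
plan([0.4732,-0.3035,0.12],1.24)"
```

```text
time: 21.5
tool_pos: [0.5502, 0.015, 0.0169]
ee_rot: [-1.571, -0.0, 1.281]
wrist_force: [0.5, -0.7, 0.5]
width: 0.0943
time: 22.4
tool_pos: [0.5501, 0.0145, 0.0164]
ee_rot: [-1.571, -0.0, 1.28]
wrist_force: [-0.0, 0.7, -0.1]
width: 0.035
tcp [0.5501 0.0145 0.0164] rot [-1.5707e+00 -4.0000e-04  1.2801e+00] t 22.4 w 0.035 q6 [-0.08  0.2   1.63  0.    1.31 -1.36]
delta [-326.6 -103.7  -17.5] yaw turn 0.04 or -3.102
```

```bash
python3 -m handwheel '[{"delta_pos":[0,-15,0],"yaw":0},{"delta_pos":[0,-40,0],"yaw":0},{"delta_pos":[0,-75,0],"yaw":0},{"delta_pos":[0,-110,0],"yaw":0},{"delta_pos":[-20,-130,-1],"yaw":0.1},{"delta_pos":[-50,-130,-3],"yaw":0.22},{"delta_pos":[-85,-130,-5],"yaw":0.36},{"delta_pos":[-120,-130,-7],"yaw":0.5},{"delta_pos":[-155,-130,-9],"yaw":0.64},{"delta_pos":[-190,-130,-11],"yaw":0.78},{"delta_pos":[-225,-130,-13],"yaw":0.92},{"delta_pos":[-255,-130,-15],"yaw":1.06}]'; python3 -c "
from h import *
plan([0.4732,-0.3035,0.14],-0.325)"
```

```text
time: 23.6
tool_pos: [0.4897, -0.2357, 0.1458]
ee_rot: [-1.57, 0.002, 0.213]
wrist_force: [1.1, -0.9, -6.0]
width: 0.0349
tcp [ 0.4897 -0.2357  0.1458] rot [-1.5696  0.0023  0.2134] t 23.6 w 0.0349 q6 [-0.55  0.09  1.48 -0.    1.57 -0.77]
delta [-30.5   5.8 -62.7] yaw turn 0.538 or -2.603
```

```bash
python3 -m handwheel '[{"delta_pos":[-10,0,-20],"yaw":0.12},{"delta_pos":[-22,0,-45],"yaw":0.26},{"delta_pos":[-30,0,-60],"yaw":0.4},{"delta_pos":[-30,0,-60],"yaw":0.53},{"delta_pos":[-30,0,-60],"yaw":0.53},{"delta_pos":[-30,0,-60],"yaw":0.53},{"delta_pos":[-30,0,-60],"yaw":0.53}]'; python3 - <<'E'
from h import *
from bench import robot
plan([0.4732,-0.3035,0.03],-0.325)
for n in ["side","wrist","scene"]:
    s=robot.snapshot(n); cv2.imwrite(f"pics/{n}9.png",s["image"][:,:,::-1]); pickle.dump(s,open(f"{n}9.pkl","wb"))
E
```

```text
time: 24.3
tool_pos: [0.475, -0.2989, 0.1462]
ee_rot: [-1.571, 0.001, -0.308]
wrist_force: [0.1, -1.5, -5.8]
width: 0.035
tcp [ 0.475  -0.2989  0.1462] rot [-1.5706e+00  8.0000e-04 -3.0750e-01] t 24.3 w 0.035 q6 [-0.66  0.13  1.44 -0.    1.57 -0.36]
delta [ -0.2 116.2  -5. ] yaw turn 0.017 or -3.124
```

View pics/side9.png

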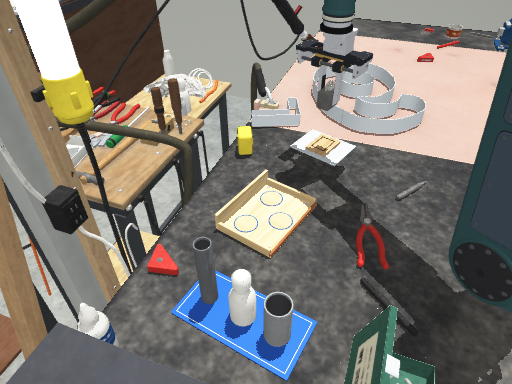

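View pics/wrist9.png

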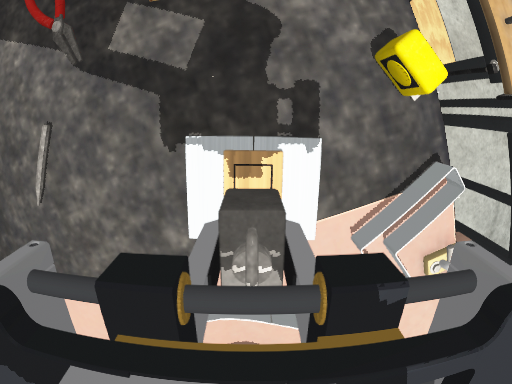

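The weight is held square above the pad (outline at (253,175) in the wrist view); the bracket at (400,220) and the tape at (410,62) are clear. Descending.

```bash
python3 -m handwheel '[{"delta_pos":[0,20,-3],"yaw":0.017},{"delta_pos":[0,50,-5],"yaw":0.017},{"delta_pos":[0,80,-5],"yaw":0.017},{"delta_pos":[0,100,-5],"yaw":0.017},{"delta_pos":[0,110,-5],"yaw":0.017},{"delta_pos":[0,112,-5],"yaw":0.017},{"delta_pos":[0,112,-5],"yaw":0.017},{"delta_pos":[0,112,-5],"yaw":0.017}]'; python3 - <<'E'
from h import *
from bench import robot
plan([0.4732,-0.3035,0.0225],-0.325)
for n in ["side","wrist"]:
    s=robot.snapshot(n); pickle.dump(s,open(f"{n}10.pkl","wb"))
    cv2.imwrite(f"pics/{n}10.png",s["image"][:,:,::-1] if n=="wrist" else cv2.resize(s["image"][100:190,260:390,::-1],None,fx=6,fy=6,interpolation=cv2.INTER_CUBIC))
E
```

```text
time: 25.25
tool_pos: [0.4748, -0.3051, 0.0364]
ee_rot: [-1.572, -0.003, -0.327]
wrist_force: [0.3, 0.6, -5.6]
width: 0.0348
tcp [ 0.4748 -0.3051  0.0364] rot [-1.572  -0.0033 -0.3267] t 25.25 w 0.0348 q6 [-0.67  0.21  1.58 -0.    1.35 -0.34]
delta [-2.1 13.8  1. ] yaw turn -0.002 or 3.14
```

View pics/side10.png

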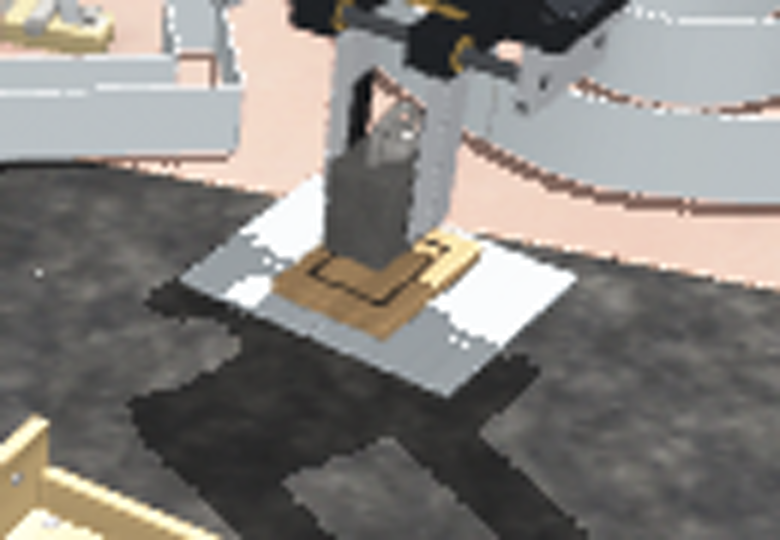

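View pics/wrist10.png

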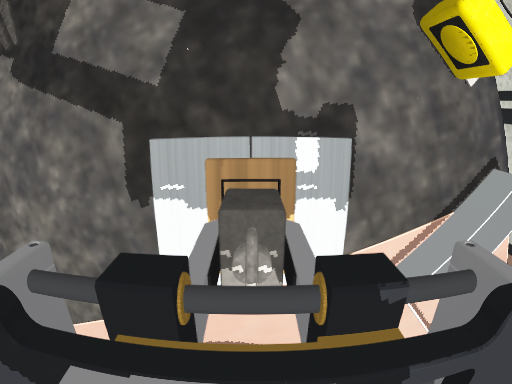

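Weight about 14 mm above the pad and aligned with the outline; finishing the descent.

```bash
python3 -m handwheel '[{"delta_pos":[-1,4,1],"yaw":0},{"delta_pos":[-2,8,1],"yaw":0},{"delta_pos":[-2,10,1],"yaw":0},{"delta_pos":[-2,11,1],"yaw":0},{"delta_pos":[-2,12,1],"yaw":0},{"delta_pos":[-2,12,1],"yaw":0},{"delta_pos":[-2,12,1],"yaw":0}]'; python3 -c "
from h import *
plan([0.4732,-0.3035,0.0225],-0.325)"
```

```text
time: 26.05
tool_pos: [0.4722, -0.3028, 0.0226]
ee_rot: [-1.571, -0.0, -0.327]
wrist_force: [0.8, 0.5, -6.1]
width: 0.0352
tcp [ 0.4722 -0.3028  0.0226] rot [-1.571e+00 -3.000e-04 -3.270e-01] t 26.05 w 0.0352 q6 [-0.67  0.22  1.6  -0.    1.33 -0.34]
delta [ 1.2  0.1 -0.3] yaw turn -0.002 or 3.14
```

```bash
python3 -m handwheel '[{"delta_pos":[1,0.5,0],"yaw":0},{"delta_pos":[1,1,0],"yaw":0},{"delta_pos":[1,1,0],"yaw":0},{"delta_pos":[1,1,0],"yaw":0}]'; 
```

```text
time: 26.45
tool_pos: [0.4726, -0.303, 0.0224]
ee_rot: [-1.571, 0.001, -0.327]
wrist_force: [-4.2, 2.6, 2.0]
width: 0.0351
```

Contact (the load came off the wrist). Releasing and rising.

```bash
python3 -m handwheel '[{"delta_pos":[0,0,0],"yaw":0},{"delta_pos":[0,0,0],"yaw":0},{"delta_pos":[0,0,0],"yaw":0},{"delta_pos":[0,0,0],"yaw":0},{"delta_pos":[0,0,0],"yaw":0},{"delta_pos":[0,0,0],"yaw":0},{"delta_pos":[0,0,0],"yaw":0},{"delta_pos":[0,-30,0],"yaw":0},{"delta_pos":[0,-75,0],"yaw":0},{"delta_pos":[0,-120,0],"yaw":0},{"delta_pos":[0,-120,0],"yaw":0},{"delta_pos":[0,-120,0],"yaw":0}]' 0; python3 - <<'E'
from h import *
from bench import robot
plan([0.411,0.294,0.2],1.374)
for n in ["wrist"]:
    s=robot.snapshot(n); pickle.dump(s,open(f"{n}11.pkl","wb"))
    cv2.imwrite(f"pics/{n}11.png",cv2.resize(s["image"][100:250,170:340,::-1],None,fx=4,fy=4,interpolation=cv2.INTER_CUBIC))
E
```

```text
time: 27.65
tool_pos: [0.4737, -0.3036, 0.1432]
ee_rot: [-1.572, -0.004, -0.327]
wrist_force: [-0.3, -0.1, -0.1]
width: 0.0939
tcp [ 0.4737 -0.3036  0.1432] rot [-1.5721 -0.0035 -0.327 ] t 27.65 w 0.0939 q6 [-0.67  0.13  1.44 -0.    1.56 -0.34]
delta [-251.2  -58.4  545.7] yaw turn -1.701 or 1.441
```

View pics/wrist11.png

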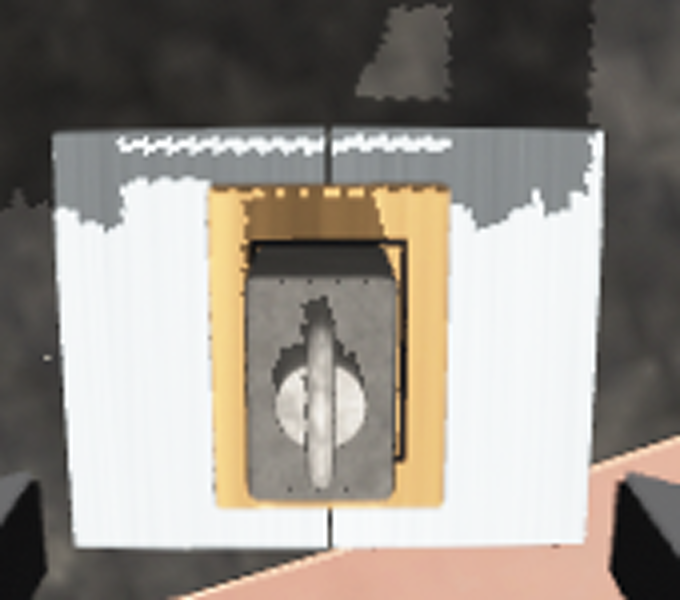

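```bash
python3 - <<'E'
from h import *
s=load("wrist11.pkl")
f=lambda u,v:(170+(u+.5)/4-.5,100+(v+.5)/4-.5)
p=lambda q,z:onz(s,*f(*q),z,True)[:2]
W=np.array([p(q,.060) for q in [(247,280),(395,280),(395,500),(248,500)]]);print(W.mean(0),np.linalg.norm(W[0]-W[1]),np.linalg.norm(W[1]-W[2]))
O=np.array([p(q,.012) for q in [(209,187),(450,187),(442,507),(215,507)]]);print("pad",O.mean(0),np.linalg.norm(O[0]-O[1]),np.linalg.norm(O[1]-O[2]))
C=np.array([p(q,.004) for q in [(53,132),(605,130),(584,548),(77,549)]]);print("plate",C.mean(0),np.linalg.norm(C[0]-C[1]),np.linalg.norm(C[1]-C[2]))
E
```

```text
[ 0.4733912  -0.30175336] 0.032989130598014754 0.05208222804349457
pad [ 0.47469389 -0.304067  ] 0.0628706446285973 0.0885832221662314
plate [ 0.47478368 -0.30478122] 0.1489370369455112 0.12063368920341765
```

The weight is within about 3 mm of the outline's centre and square. Now back for the short pipe.

```bash
python3 -m handwheel '[{"delta_pos":[0,-40,0],"yaw":0},{"delta_pos":[-10,-78,25],"yaw":-0.1},{"delta_pos":[-30,-78,65],"yaw":-0.24},{"delta_pos":[-50,-78,108],"yaw":-0.38},{"delta_pos":[-70,-78,152],"yaw":-0.52},{"delta_pos":[-90,-78,196],"yaw":-0.66},{"delta_pos":[-110,-78,240],"yaw":-0.8},{"delta_pos":[-130,-78,284],"yaw":-0.94},{"delta_pos":[-150,-78,328],"yaw":-1.08},{"delta_pos":[-170,-78,370],"yaw":-1.22},{"delta_pos":[-190,-78,413],"yaw":-1.36},{"delta_pos":[-210,-78,456],"yaw":-1.5}]'; python3 -c "
from h import *
plan([0.410,0.2934,0.22],1.374)"
```

```text
time: 28.9
tool_pos: [0.419, 0.1978, 0.2169]
ee_rot: [-1.568, 0.003, 1.179]
wrist_force: [0.8, -0.7, -0.3]
width: 0.0943
tcp [0.419  0.1978 0.2169] rot [-1.5677  0.003   1.1788] t 28.9 w 0.0943 q6 [ 0.32 -0.11  1.54 -0.    1.71 -0.86]
delta [84.9 -3.2 44.8] yaw turn -0.195 or 2.946
```

```bash
python3 -m handwheel '[{"delta_pos":[35,0,18],"yaw":-0.1},{"delta_pos":[70,0,37],"yaw":-0.19},{"delta_pos":[84,0,45],"yaw":-0.2},{"delta_pos":[84,0,45],"yaw":-0.2},{"delta_pos":[84,0,45],"yaw":-0.2},{"delta_pos":[84,0,45],"yaw":-0.2}]'; python3 - <<'E'
from h import *
from bench import robot
plan([0.410,0.2934,0.0546],1.374)
for n in ["side","wrist"]:
    s=robot.snapshot(n); pickle.dump(s,open(f"{n}12.pkl","wb"))
    cv2.imwrite(f"pics/{n}12.png",s["image"][:,:,::-1])
E
```

```text
time: 29.5
tool_pos: [0.4116, 0.2899, 0.2185]
ee_rot: [-1.57, 0.002, 1.371]
wrist_force: [0.2, 0.1, -0.2]
width: 0.0938
tcp [0.4116 0.2899 0.2185] rot [-1.5697  0.0017  1.3714] t 29.5 w 0.0938 q6 [ 0.5  -0.02  1.45 -0.    1.71 -0.87]
delta [  3.4 163.9   2.1] yaw turn -0.003 or 3.139
```

View pics/wrist12.png

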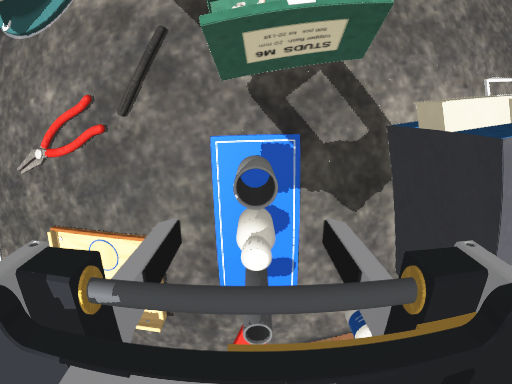

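View pics/side12.png

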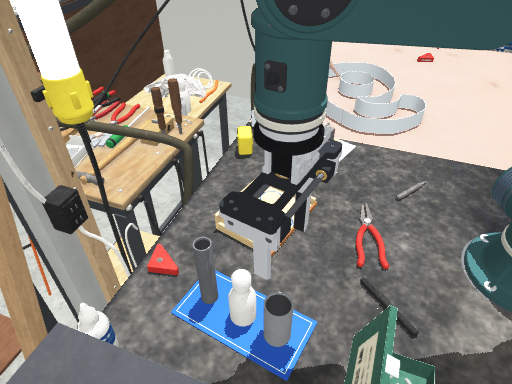

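All three still stand in a row, and the short pipe's top at (255,187) sits under the gripper centre. Descending and gripping.

```bash
python3 -m handwheel '[{"delta_pos":[3,40,2],"yaw":0},{"delta_pos":[3,80,2],"yaw":0},{"delta_pos":[3,120,2],"yaw":0},{"delta_pos":[3,150,2],"yaw":0},{"delta_pos":[3,160,2],"yaw":0},{"delta_pos":[3,164,2],"yaw":0},{"delta_pos":[3,164,2],"yaw":0},{"delta_pos":[3,164,2],"yaw":0}]' && python3 -m handwheel '[{"delta_pos":[0,0,0],"yaw":0},{"delta_pos":[0,0,0],"yaw":0},{"delta_pos":[0,0,0],"yaw":0},{"delta_pos":[0,0,0],"yaw":0},{"delta_pos":[0,0,0],"yaw":0},{"delta_pos":[0,0,0],"yaw":0},{"delta_pos":[0,0,0],"yaw":0},{"delta_pos":[0,0,0],"yaw":0}]' 255
python3 -c "
from h import *
plan([0.5379,-0.036,0.2],-0.236)"
```

```text
time: 30.4
tool_pos: [0.4117, 0.2951, 0.0576]
ee_rot: [-1.574, -0.002, 1.373]
wrist_force: [-0.3, 0.6, 0.5]
width: 0.0938
time: 31.2
tool_pos: [0.4102, 0.2945, 0.0554]
ee_rot: [-1.571, 0.0, 1.373]
wrist_force: [0.6, -0.1, -0.3]
width: 0.0471
tcp [0.4102 0.2945 0.0554] rot [-1.5707e+00  1.0000e-04  1.3731e+00] t 31.2 w 0.0471 q6 [ 0.51  0.07  1.7  -0.    1.38 -0.86]
delta [-299.  -144.6 -190.1] yaw turn 1.609 or -1.533
```

```bash
python3 -m handwheel '[{"delta_pos":[0,-20,0],"yaw":0},{"delta_pos":[0,-60,0],"yaw":0},{"delta_pos":[0,-105,0],"yaw":0},{"delta_pos":[-5,-145,-4],"yaw":0.08},{"delta_pos":[-35,-145,-23],"yaw":0.22},{"delta_pos":[-75,-145,-48],"yaw":0.36},{"delta_pos":[-115,-145,-73],"yaw":0.5},{"delta_pos":[-155,-145,-98],"yaw":0.64},{"delta_pos":[-195,-145,-124],"yaw":0.78},{"delta_pos":[-235,-145,-149],"yaw":0.92},{"delta_pos":[-270,-145,-172],"yaw":1.06},{"delta_pos":[-292,-145,-186],"yaw":1.2}]'; python3 -c "
from h import *
plan([0.5379,-0.036,0.2],-0.236)"
```

```text
time: 32.4
tool_pos: [0.5357, -0.0314, 0.1998]
ee_rot: [-1.571, 0.001, 0.164]
wrist_force: [-0.0, -0.3, -0.1]
width: 0.0467
tcp [ 0.5357 -0.0314  0.1998] rot [-1.5713e+00  1.0000e-03  1.6440e-01] t 32.4 w 0.0467 q6 [-0.16  0.06  1.41 -0.    1.67 -0.33]
delta [ 1.4 -0.2 -4.9] yaw turn 0.4 or -2.741
```

```bash
python3 -m handwheel '[{"delta_pos":[1,0,-5],"yaw":0.13},{"delta_pos":[1,0,-5],"yaw":0.27},{"delta_pos":[1,0,-5],"yaw":0.4},{"delta_pos":[1,0,-5],"yaw":0.4},{"delta_pos":[1,0,-5],"yaw":0.4}]';python3 -c "
from h import *
plan([0.5379,-0.036,0.0584],-0.236)"
```

```text
time: 32.9
tool_pos: [0.537, -0.033, 0.2001]
ee_rot: [-1.571, 0.001, -0.224]
wrist_force: [-0.1, 0.3, -1.4]
width: 0.0472
tcp [ 0.537  -0.033   0.2001] rot [-1.5709e+00  6.0000e-04 -2.2420e-01] t 32.9 w 0.0472 q6 [-0.17  0.06  1.41 -0.    1.67  0.06]
delta [  1.7 141.7  -2.7] yaw turn 0.012 or -3.13
```

```bash
python3 -m handwheel '[{"delta_pos":[1,40,-2],"yaw":0.01},{"delta_pos":[1,80,-3],"yaw":0.01},{"delta_pos":[1,115,-3],"yaw":0.01},{"delta_pos":[1,133,-3],"yaw":0.01},{"delta_pos":[1,138,-3],"yaw":0.01},{"delta_pos":[1,140,-3],"yaw":0.01},{"delta_pos":[1,140,-3],"yaw":0.01},{"delta_pos":[1,140,-3],"yaw":0.01}]';python3 -c "
from h import *
plan([0.5379,-0.036,0.0584],-0.236)"
```

```text
time: 33.7
tool_pos: [0.5387, -0.0364, 0.0623]
ee_rot: [-1.571, -0.003, -0.236]
wrist_force: [-0.3, -0.3, -1.0]
width: 0.0467
tcp [ 0.5387 -0.0364  0.0623] rot [-1.5707 -0.0034 -0.2365] t 33.7 w 0.0467 q6 [-0.17  0.14  1.61 -0.    1.4   0.06]
delta [-0.9  3.9  0.2] yaw turn -0.0 or 3.141
```

```bash
python3 -m handwheel '[{"delta_pos":[0,1,0],"yaw":0},{"delta_pos":[0,2,0],"yaw":0},{"delta_pos":[0,2,0],"yaw":0},{"delta_pos":[0,2,0],"yaw":0}]'
```

```text
time: 34.1
tool_pos: [0.5374, -0.0363, 0.0585]
ee_rot: [-1.571, -0.0, -0.237]
wrist_force: [-0.3, 0.4, -1.6]
width: 0.047
```

```bash
python3 -m handwheel '[{"delta_pos":[0,0.6,0],"yaw":0},{"delta_pos":[0,0.6,0],"yaw":0},{"delta_pos":[0,0.6,0],"yaw":0}]'; python3 -m handwheel '[{"delta_pos":[0,0,0],"yaw":0},{"delta_pos":[0,0,0],"yaw":0},{"delta_pos":[0,0,0],"yaw":0},{"delta_pos":[0,0,0],"yaw":0},{"delta_pos":[0,0,0],"yaw":0},{"delta_pos":[0,0,0],"yaw":0},{"delta_pos":[0,-30,0],"yaw":0},{"delta_pos":[0,-75,0],"yaw":0},{"delta_pos":[0,-120,0],"yaw":0},{"delta_pos":[0,-150,0],"yaw":0},{"delta_pos":[0,-150,0],"yaw":0},{"delta_pos":[0,-150,0],"yaw":0}]' 0; python3 - <<'E'
from h import *
from bench import robot
plan([0.4806,0.2802,0.21],1.384)
for n in ["wrist"]:
    s=robot.snapshot(n); pickle.dump(s,open(f"{n}13.pkl","wb"))
    cv2.imwrite(f"pics/{n}13.png",s["image"][:,:,::-1])
E
```

```text
time: 34.4
tool_pos: [0.5375, -0.0363, 0.0583]
ee_rot: [-1.571, -0.0, -0.237]
wrist_force: [-1.4, -0.2, 2.7]
width: 0.0467
time: 35.6
tool_pos: [0.5377, -0.0363, 0.2082]
ee_rot: [-1.571, -0.001, -0.237]
wrist_force: [-0.1, 0.3, -0.2]
width: 0.0941
tcp [ 0.5377 -0.0363  0.2082] rot [-1.5708e+00 -1.4000e-03 -2.3700e-01] t 35.6 w 0.0941 q6 [-0.17  0.06  1.39 -0.    1.69  0.06]
delta [-129.8   -2.   294.2] yaw turn -1.621 or 1.521
```

View pics/wrist13.png

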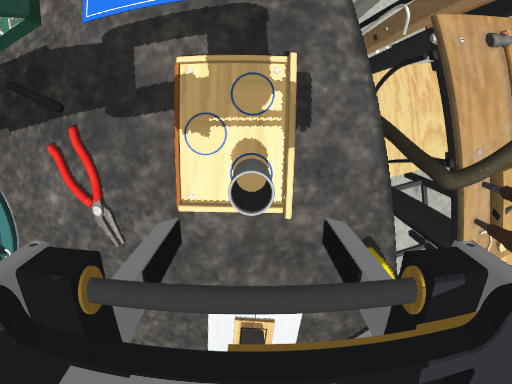

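The short pipe stands on its circle again, top at (251,189) as before. On to the bottle.

```bash
python3 -m handwheel '[{"delta_pos":[-14,-5,32],"yaw":-0.14},{"delta_pos":[-30,-5,70],"yaw":-0.28},{"delta_pos":[-47,-5,108],"yaw":-0.42},{"delta_pos":[-64,-5,146],"yaw":-0.56},{"delta_pos":[-80,-5,184],"yaw":-0.7},{"delta_pos":[-97,-5,222],"yaw":-0.84},{"delta_pos":[-114,-5,260],"yaw":-0.98},{"delta_pos":[-130,-5,290],"yaw":-1.12},{"delta_pos":[-130,-5,294],"yaw":-1.26},{"delta_pos":[-130,-5,294],"yaw":-1.4},{"delta_pos":[-130,-5,294],"yaw":-1.52},{"delta_pos":[-130,-5,294],"yaw":-1.62}]'; python3 -m handwheel '[{"delta_pos":[0,0,0],"yaw":0},{"delta_pos":[0,0,0],"yaw":0}]';python3 -c "
from h import *
plan([0.4806,0.2802,0.0906],1.384)"
```

```text
time: 36.85
tool_pos: [0.4788, 0.2798, 0.2095]
ee_rot: [-1.566, 0.003, 1.388]
wrist_force: [0.2, 0.6, -0.6]
width: 0.0936
time: 37.05
tool_pos: [0.4794, 0.2797, 0.2108]
ee_rot: [-1.568, 0.002, 1.381]
wrist_force: [1.5, -0.6, 0.6]
width: 0.0943
tcp [0.4794 0.2797 0.2108] rot [-1.5679  0.0021  1.3809] t 37.05 w 0.0943 q6 [ 0.43  0.1   1.35 -0.    1.7  -0.95]
delta [  1.  120.2  -1.5] yaw turn -0.003 or 3.138
```

```bash
python3 -m handwheel '[{"delta_pos":[1,40,-1],"yaw":0},{"delta_pos":[1,80,-1],"yaw":0},{"delta_pos":[1,105,-1],"yaw":0},{"delta_pos":[1,118,-1],"yaw":0},{"delta_pos":[1,119,-1],"yaw":0},{"delta_pos":[1,119,-1],"yaw":0},{"delta_pos":[1,119,-1],"yaw":0}]' && python3 -m handwheel '[{"delta_pos":[0,0,0],"yaw":0},{"delta_pos":[0,0,0],"yaw":0},{"delta_pos":[0,0,0],"yaw":0},{"delta_pos":[0,0,0],"yaw":0},{"delta_pos":[0,0,0],"yaw":0},{"delta_pos":[0,0,0],"yaw":0},{"delta_pos":[0,0,0],"yaw":0},{"delta_pos":[0,0,0],"yaw":0},{"delta_pos":[0,0,0],"yaw":0}]' 255
python3 -c "
from h import *
plan([0.5608,0.0676,0.18],1.334)"
```

```text
time: 37.75
tool_pos: [0.4825, 0.2814, 0.096]
ee_rot: [-1.574, -0.002, 1.383]
wrist_force: [-0.7, 0.0, 0.3]
width: 0.0942
time: 38.65
tool_pos: [0.4812, 0.2808, 0.0938]
ee_rot: [-1.571, 0.0, 1.383]
wrist_force: [-0.7, 0.5, -0.5]
width: 0.031
tcp [0.4812 0.2808 0.0938] rot [-1.5707e+00  2.0000e-04  1.3829e+00] t 38.65 w 0.031 q6 [ 0.43  0.15  1.52 -0.    1.47 -0.96]
delta [-194.6  -86.2 -118. ] yaw turn 0.049 or -3.093
```

```bash
python3 -m handwheel '[{"delta_pos":[0,-20,0],"yaw":0},{"delta_pos":[0,-55,0],"yaw":0},{"delta_pos":[0,-86,0],"yaw":0},{"delta_pos":[-25,-86,-12],"yaw":0.02},{"delta_pos":[-60,-86,-35],"yaw":0.04},{"delta_pos":[-95,-86,-57],"yaw":0.05},{"delta_pos":[-130,-86,-79],"yaw":0.05},{"delta_pos":[-165,-86,-100],"yaw":0.05},{"delta_pos":[-190,-86,-115],"yaw":0.05},{"delta_pos":[-195,-86,-118],"yaw":0.05},{"delta_pos":[-195,-86,-118],"yaw":0.05},{"delta_pos":[-195,-86,-118],"yaw":0.05}]';python3 -c "
from h import *
plan([0.5608,0.0676,0.0966],1.334)"
```

```text
time: 39.85
tool_pos: [0.5603, 0.0683, 0.1796]
ee_rot: [-1.57, -0.001, 1.334]
wrist_force: [-0.0, 0.3, -0.4]
width: 0.0307
tcp [0.5603 0.0683 0.1796] rot [-1.5698e+00 -6.0000e-04  1.3338e+00] t 39.85 w 0.0307 q6 [ 0.02  0.13  1.38  0.    1.64 -1.31]
delta [-0.6 83.  -0.7] yaw turn -0.0 or 3.141
```

```bash
python3 -m handwheel '[{"delta_pos":[0,30,0],"yaw":0},{"delta_pos":[0,60,0],"yaw":0},{"delta_pos":[0,75,0],"yaw":0},{"delta_pos":[0,80,0],"yaw":0},{"delta_pos":[0,82,0],"yaw":0},{"delta_pos":[0,83,0],"yaw":0},{"delta_pos":[0,83,0],"yaw":0},{"delta_pos":[0,83,0],"yaw":0}]'; python3 -m handwheel '[{"delta_pos":[0,0,0],"yaw":0},{"delta_pos":[0,0,0],"yaw":0}]'
```

```text
time: 40.65
tool_pos: [0.5616, 0.0673, 0.0982]
ee_rot: [-1.573, -0.001, 1.333]
wrist_force: [-0.3, -0.6, -1.9]
width: 0.0311
time: 40.85
tool_pos: [0.561, 0.0672, 0.0973]
ee_rot: [-1.572, -0.0, 1.333]
wrist_force: [-0.7, -0.4, -1.3]
width: 0.0309
```

```bash
python3 -m handwheel '[{"delta_pos":[0,0.5,0],"yaw":0},{"delta_pos":[0,1,0],"yaw":0},{"delta_pos":[0,1,0],"yaw":0}]'; python3 -m handwheel '[{"delta_pos":[0,0,0],"yaw":0},{"delta_pos":[0,0,0],"yaw":0},{"delta_pos":[0,0,0],"yaw":0},{"delta_pos":[0,0,0],"yaw":0},{"delta_pos":[0,0,0],"yaw":0},{"delta_pos":[0,0,0],"yaw":0},{"delta_pos":[0,-30,0],"yaw":0},{"delta_pos":[0,-75,0],"yaw":0},{"delta_pos":[0,-120,0],"yaw":0},{"delta_pos":[0,-150,0],"yaw":0},{"delta_pos":[0,-150,0],"yaw":0},{"delta_pos":[0,-150,0],"yaw":0}]' 0; python3 - <<'E'
from h import *
from bench import robot
plan([0.5538,0.2673,0.25],1.384)
for n in ["wrist"]:
    s=robot.snapshot(n); pickle.dump(s,open(f"{n}14.pkl","wb"))
    cv2.imwrite(f"pics/{n}14.png",s["image"][:,:,::-1])
E
```

```text
time: 41.15
tool_pos: [0.5612, 0.0672, 0.0968]
ee_rot: [-1.572, -0.0, 1.333]
wrist_force: [-0.6, -0.1, 2.5]
width: 0.0307
time: 42.35
tool_pos: [0.561, 0.0673, 0.2462]
ee_rot: [-1.572, -0.0, 1.333]
wrist_force: [-0.4, 0.4, -1.0]
width: 0.0939
tcp [0.561  0.0673 0.2462] rot [-1.5721e+00 -3.0000e-04  1.3331e+00] t 42.35 w 0.0939 q6 [ 0.02  0.12  1.26 -0.    1.76 -1.31]
delta [192.7  -3.9  54.1] yaw turn -0.051 or 3.091
```

View pics/wrist14.png

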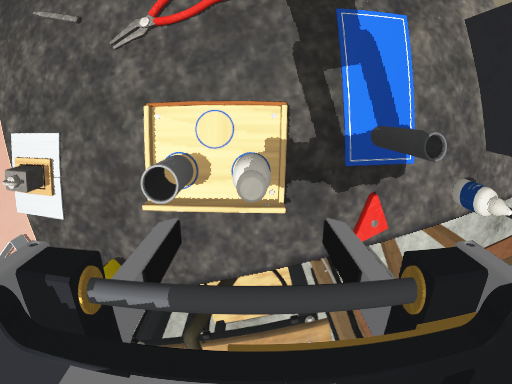

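Bottle and short pipe are back in the tray, at (252,175) and (170,180). Last, the thin pipe.

```bash
python3 -m handwheel '[{"delta_pos":[35,-4,10],"yaw":-0.02},{"delta_pos":[75,-4,21],"yaw":-0.05},{"delta_pos":[115,-4,32],"yaw":-0.05},{"delta_pos":[155,-4,43],"yaw":-0.05},{"delta_pos":[185,-4,52],"yaw":-0.05},{"delta_pos":[193,-4,54],"yaw":-0.05},{"delta_pos":[193,-4,54],"yaw":-0.05},{"delta_pos":[193,-4,54],"yaw":-0.05}]';python3 -c "
from h import *
plan([0.5538,0.2673,0.1042],1.384)"
```

```text
time: 43.2
tool_pos: [0.5535, 0.2664, 0.2484]
ee_rot: [-1.569, 0.002, 1.382]
wrist_force: [-0.0, 0.8, 1.0]
width: 0.0942
tcp [0.5535 0.2664 0.2484] rot [-1.569   0.0022  1.3822] t 43.2 w 0.0942 q6 [ 0.36  0.23  1.12 -0.    1.79 -1.03]
delta [  1.2 144.2  -0.3] yaw turn -0.002 or 3.14
```

```bash
python3 -m handwheel '[{"delta_pos":[1,40,0],"yaw":0},{"delta_pos":[1,80,0],"yaw":0},{"delta_pos":[1,115,0],"yaw":0},{"delta_pos":[1,135,0],"yaw":0},{"delta_pos":[1,144,0],"yaw":0},{"delta_pos":[1,144,0],"yaw":0},{"delta_pos":[1,144,0],"yaw":0}]' && python3 -m handwheel '[{"delta_pos":[0,0,0],"yaw":0},{"delta_pos":[0,0,0],"yaw":0},{"delta_pos":[0,0,0],"yaw":0},{"delta_pos":[0,0,0],"yaw":0},{"delta_pos":[0,0,0],"yaw":0},{"delta_pos":[0,0,0],"yaw":0},{"delta_pos":[0,0,0],"yaw":0},{"delta_pos":[0,0,0],"yaw":0},{"delta_pos":[0,0,0],"yaw":0}]' 255
python3 -c "
from h import *
plan([0.4947,0.0296,0.25],1.324)"
```

```text
time: 43.9
tool_pos: [0.5549, 0.268, 0.1074]
ee_rot: [-1.573, -0.001, 1.382]
wrist_force: [-0.7, 0.0, 0.7]
width: 0.094
time: 44.8
tool_pos: [0.5539, 0.2685, 0.1057]
ee_rot: [-1.571, 0.0, 1.383]
wrist_force: [0.1, -0.0, -0.9]
width: 0.0315
tcp [0.5539 0.2685 0.1057] rot [-1.5707e+00  2.0000e-04  1.3830e+00] t 44.8 w 0.0315 q6 [ 0.36  0.27  1.36 -0.    1.51 -1.02]
delta [-245.8 -144.2   13.6] yaw turn 0.059 or -3.083
```

```bash
python3 -m handwheel '[{"delta_pos":[0,-20,0],"yaw":0},{"delta_pos":[0,-60,0],"yaw":0},{"delta_pos":[0,-105,0],"yaw":0},{"delta_pos":[0,-148,0],"yaw":0},{"delta_pos":[-30,-148,2],"yaw":0.02},{"delta_pos":[-70,-148,4],"yaw":0.04},{"delta_pos":[-110,-148,6],"yaw":0.06},{"delta_pos":[-150,-148,8],"yaw":0.06},{"delta_pos":[-190,-148,10],"yaw":0.06},{"delta_pos":[-225,-148,13],"yaw":0.06},{"delta_pos":[-246,-148,14],"yaw":0.06},{"delta_pos":[-246,-148,14],"yaw":0.06}]';python3 -m handwheel '[{"delta_pos":[0,0,0],"yaw":0},{"delta_pos":[0,0,0],"yaw":0}]';python3 -c "
from h import *
plan([0.4947,0.0296,0.1089],1.324)"
```

```text
time: 46.0
tool_pos: [0.4936, 0.0272, 0.2539]
ee_rot: [-1.571, 0.001, 1.319]
wrist_force: [-0.2, 0.6, -1.2]
width: 0.0313
time: 46.2
tool_pos: [0.4944, 0.0304, 0.2537]
ee_rot: [-1.57, -0.0, 1.324]
wrist_force: [0.8, -0.5, -1.9]
width: 0.0314
tcp [0.4944 0.0304 0.2537] rot [-1.5704e+00 -5.0000e-04  1.3241e+00] t 46.2 w 0.0314 q6 [-0.05 -0.04  1.41  0.    1.78 -1.38]
delta [ -0.8 144.8  -0.5] yaw turn 0.0 or -3.141
```

```bash
python3 -m handwheel '[{"delta_pos":[0,40,0],"yaw":0},{"delta_pos":[0,80,0],"yaw":0},{"delta_pos":[0,115,0],"yaw":0},{"delta_pos":[0,135,0],"yaw":0},{"delta_pos":[0,141,0],"yaw":0},{"delta_pos":[0,144,0],"yaw":0},{"delta_pos":[0,144,0],"yaw":0},{"delta_pos":[0,144,0],"yaw":0},{"delta_pos":[0,144,0],"yaw":0},{"delta_pos":[0,144,0],"yaw":0}]'
```

```text
time: 47.2
tool_pos: [0.4949, 0.0294, 0.1109]
ee_rot: [-1.573, -0.0, 1.323]
wrist_force: [0.7, 0.1, -1.0]
width: 0.0315
```

```bash
python3 -m handwheel '[{"delta_pos":[0,1,0],"yaw":0},{"delta_pos":[0,1.5,0],"yaw":0},{"delta_pos":[0,1.5,0],"yaw":0},{"delta_pos":[0,1.5,0],"yaw":0}]'
```

```text
time: 47.6
tool_pos: [0.4944, 0.0294, 0.1087]
ee_rot: [-1.571, 0.0, 1.323]
wrist_force: [-0.8, -0.4, 1.4]
width: 0.0315
```

Contact. Release, rise straight up past the pipe's top, and back off.

```bash
python3 -m handwheel '[{"delta_pos":[0,0,0],"yaw":0},{"delta_pos":[0,0,0],"yaw":0},{"delta_pos":[0,0,0],"yaw":0},{"delta_pos":[0,0,0],"yaw":0},{"delta_pos":[0,0,0],"yaw":0},{"delta_pos":[0,0,0],"yaw":0},{"delta_pos":[0,-30,0],"yaw":0},{"delta_pos":[0,-75,0],"yaw":0},{"delta_pos":[0,-120,0],"yaw":0},{"delta_pos":[0,-170,0],"yaw":0},{"delta_pos":[0,-215,0],"yaw":0},{"delta_pos":[0,-260,0],"yaw":0}]' 0; python3 -m handwheel '[{"delta_pos":[-10,0,20],"yaw":0},{"delta_pos":[-20,0,55],"yaw":0},{"delta_pos":[-20,0,55],"yaw":0},{"delta_pos":[-20,0,55],"yaw":0},{"delta_pos":[-20,0,55],"yaw":0}]'; python3 - <<'E'
from h import *
from bench import robot
for n in ["wrist","side","scene"]:
    s=robot.snapshot(n); pickle.dump(s,open(f"{n}15.pkl","wb"))
    cv2.imwrite(f"pics/{n}15.png",s["image"][:,:,::-1])
im=load("wrist15.pkl")["image"][:,:,::-1]
cv2.imwrite("pics/w15c.png",cv2.resize(im[155:250,210:332],None,fx=6,fy=6,interpolation=cv2.INTER_CUBIC))
E
```

```text
time: 48.8
tool_pos: [0.494, 0.0295, 0.3705]
ee_rot: [-1.572, -0.0, 1.323]
wrist_force: [0.8, 0.1, 0.7]
width: 0.0943
time: 49.3
tool_pos: [0.4366, 0.0236, 0.368]
ee_rot: [-1.571, 0.0, 1.323]
wrist_force: [-0.4, -0.4, -0.0]
width: 0.0938
```

View pics/wrist15.png

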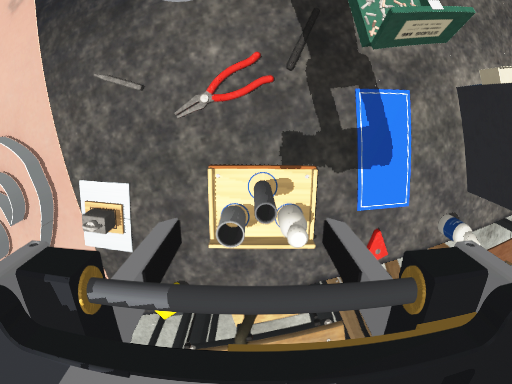

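View pics/side15.png

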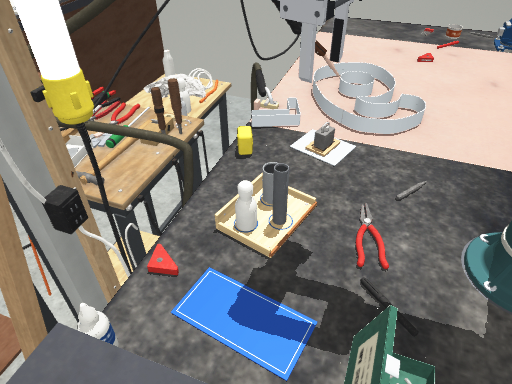

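Everything stands: the pipes and bottle are in the tray and the weight is on the pad at (325,142). I'll compare against the first side view numerically before handing in.

```bash
python3 - <<'E'
from h import *
a,b=load("side0.pkl"),load("side15.pkl"); print(np.abs(a["rvec"]-b["rvec"]).max(),np.abs(a["tvec"]-b["tvec"]).max())
A,B=[cv2.cvtColor(s["image"],cv2.COLOR_RGB2GRAY) for s in (a,b)]
for n,(x0,y0,x1,y1) in dict(bottlecap=(232,176,258,202),thin=(270,160,292,185),short=(258,160,272,185),bottlebody=(230,205,262,234)).items():
    T=A[y0:y1,x0:x1]; S=B[y0-8:y1+8,x0-8:x1+8]
    r=cv2.minMaxLoc(cv2.matchTemplate(S,T,cv2.TM_CCOEFF_NORMED)); print(n,"shift px",r[3][0]-8,r[3][1]-8,round(r[1],3))
c=[cv2.resize(s["image"][140:260,200:340,::-1],None,fx=2.8,fy=2.8,interpolation=cv2.INTER_CUBIC) for s in (a,b)]
cv2.imwrite("pics/cmp.png",np.hstack(c))
E
```

```text
0.0 0.0
bottlecap shift px 0 0 0.883
thin shift px -1 0 0.89
short shift px 1 0 0.905
bottlebody shift px 0 0 0.561
```

View pics/cmp.png

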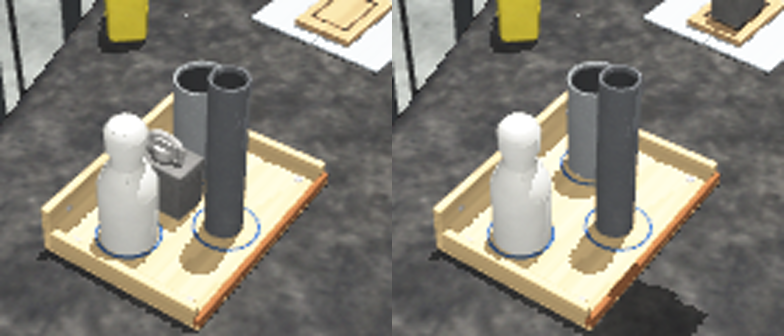

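The side-by-side shows all three where they started, within about 1 px (about 2 mm). Handing in.

```bash
python3 -c "
from bench import robot
print(robot.close_job())"
```

```text
the job is handed in; nothing more can be done
None
```

The job is done and handed in at about 49.5 s of the 136 s allowed. I stood the thin pipe, bottle and short pipe on the mat and set the weight on its outline. Then I put the short pipe, bottle and thin pipe back in the tray at the places where I had gripped them.

**Last checks:**
- **Weight:** upright, square by eye in the wrist view. Its centre was about 3 mm from the pad's centre just after release, and it was still standing there in the final pictures.
- **Pipes and bottle:** all upright in the tray. In the side camera the bottle cap shows no shift and each pipe top about 1 px (roughly 2 mm) from the start.
- **Bystanders:** the tape measure and magnet square look unmoved in the final side view.
- **Gripper:** open and clear of everything, above the tray.

**One weak check:** the match on the bottle's body was poor (0.56). I put this down to the weight and its shadow no longer being beside it. The cap match and the side-by-side view both agree that the bottle is in place. The hand-in itself reports no verdict.

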